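# Lid the dry-goods containers after service

### The job

Kitchen service is over: close the four open steel containers by putting each of the four loose lids on the container it belongs to, fully home with the plate lying flat on the rim all round. Leave the containers standing where they are on the counter, and do not knock over or push aside the pepper mill or the oil bottle that stand among them.

Things in the scene. Friction and masses are not known exactly. Their poses are not given: they have to be found in the camera images.
- large_round_pot: Open large round stainless container, 120 mm outer diameter, 75 mm tall, mouth 114 mm across, holding dried limes (brown balls 36 mm across); wall 3 mm, about 0.75 kg, loose, standing upright on the counter. Origin: centre of its underside; z up.
- large_round_lid: Loose large round steel lid, 0.14 kg: plate 128 mm across on a plug 104 mm across. Black round knob in the middle, 14 to 44 mm above the origin, 26 mm across from 24 mm up (neck 20 mm). Plug 10 mm deep, plate 4 mm thick; starts lying on its plug. Origin: centre of the plug's underside, z up; with the lid home it is 65 mm above its container's underside.
- small_round_pot: Open small round stainless container, 86 mm outer diameter, 70 mm tall, mouth 80 mm across, holding nutmegs (brown balls 20 mm across); wall 3 mm, about 0.5 kg, loose, standing upright on the counter. Origin: centre of its underside; z up.
- small_round_lid: Loose small round steel lid, 0.08 kg: plate 94 mm across on a plug 70 mm across. Black round knob in the middle, 14 to 44 mm above the origin, 26 mm across from 24 mm up (neck 20 mm). Plug 10 mm deep, plate 4 mm thick; starts lying on its plug. Origin: centre of the plug's underside, z up; with the lid home it is 60 mm above its container's underside.
- square_pot: Open square stainless container, 100 x 100 mm outside, 75 mm tall, mouth 94 x 94 mm, holding wrapped stock cubes. Sides parallel to its x and y axes; wall 3 mm, about 0.7 kg, loose, standing upright on the counter. Origin: centre of its underside; z up.
- square_lid: Loose square steel lid, 0.14 kg: plate 108 x 108 mm on a plug 84 x 84 mm, sides along its axes; fits at any quarter turn. Centred black strap handle along its x axis: bar 60 mm long, 14 mm wide, top 44 mm and underside 32 mm above the origin, on two legs with 40 mm clear between. Plug 10 mm deep, plate 4 mm thick; starts lying on its plug. Origin: centre of the plug's underside, z up; with the lid home it is 65 mm above its container's underside.
- oblong_pot: Open oblong stainless container, 120 mm (along its x axis) x 76 mm (along y) outside, 65 mm tall, mouth 114 x 70 mm, holding cinnamon sticks; wall 3 mm, about 0.6 kg, loose, standing upright on the counter. Origin: centre of its underside; z up.
- oblong_lid: Loose oblong steel lid, 0.13 kg: plate 128 (along x) x 84 mm on a plug 104 x 60 mm; fits either way round. Centred black strap handle along its x axis: bar 60 mm long, 14 mm wide, top 44 mm and underside 32 mm above the origin, on two legs with 40 mm clear between. Plug 10 mm deep, plate 4 mm thick; starts lying on its plug. Origin: centre of the plug's underside, z up; with the lid home it is 55 mm above its container's underside.
- pepper_mill: Dark turned-wood pepper mill, 122 mm tall, 52 mm across, loose, standing among the containers and lids. Origin: centre of its underside; z up.
- oil_bottle: Amber glass oil bottle with a steel cap, 135 mm tall, 54 mm across, loose, standing among the containers and lids. Origin: centre of its underside; z up.
Mind the look-alikes: they are no part of the job. Leave any yellow look-alike of the oblong_pot alone.

How it is judged (in metres and radians):
At the end, for the whole second after the job is handed in: Each lid is on its own container: centred within 9 mm, plate down on the rim (height within 4 mm of seated), level within 0.06 rad; each container stands upright on the counter within 60 mm of where it started; all released and at rest (horizontal distance between large_round_lid and large_round_pot below 0.009 m and z of large_round_lid in the frame of large_round_pot between 0.061 and 0.069 m and angle between each of large_round_lid, large_round_pot, small_round_lid, small_round_pot, square_lid, square_pot, oblong_lid, oblong_pot's own z axis and vertical below 0.06 rad and height (world z) of each of large_round_pot, small_round_pot, square_pot, oblong_pot below 0.005 m and linear speed of each of large_round_lid, large_round_pot, small_round_lid, small_round_pot, square_lid, square_pot, oblong_lid, oblong_pot below 0.02 m/s and distance of each of large_round_pot, small_round_pot, square_pot, oblong_pot from where it was at the start of the episode below 0.06 m and horizontal distance between small_round_lid and small_round_pot below 0.009 m and z of small_round_lid in the frame of small_round_pot between 0.056 and 0.064 m and horizontal distance between square_lid and square_pot below 0.009 m and z of square_lid in the frame of square_pot between 0.061 and 0.069 m and horizontal distance between oblong_lid and oblong_pot below 0.009 m and z of oblong_lid in the frame of oblong_pot between 0.051 and 0.059 m); the robot touches nothing.
It fails at once if the pepper mill or the oil bottle is knocked over or shoved more than 40 mm (angle between any of pepper_mill, oil_bottle's own z axis and vertical above 0.6 rad or distance of any of pepper_mill, oil_bottle from where it was at the start of the episode above 0.04 m).
It also fails if it takes over 120 s, if anything falls off the work surface, if the arm or the gripper's body presses on something with over 40 N, if the wrist force passes 120 N, or if a joint passes its speed limit or range.

### The arm

A 6-joint arm with a two-finger parallel gripper is mounted at the origin on the work surface. World frame = base frame: x ahead of the robot, y to its left, z up, the work surface at z = 0. Lengths are in mm, angles in degrees, forces in N, time in s.
With the tool pointing down it reaches from about 300 to 850 mm from the base axis. Payload 4.2 kg.
Tool frame: the origin (TCP) lies midway between the tips of the shut fingers; the grasp point (between the pads) lies 19 mm behind it; z points along the fingers, x is the direction in which the jaws open and shut, and the axes are right-handed (so a half turn about z gives the same grasp; the last joint's range is limited). The gripper opens to 91 mm and grips with 3 to 60 N. Pads are 32 mm wide; open, the fingers measure 118 mm over their backs; the gripper's body (76 mm by 178 mm) begins 60 mm behind the grasp point.
Start: joints at [-74.828, 18.312, 89.639, -0, 72.044, -1.146], TCP at [161.558, -551.853, 213.976] pointing down, gripper open.
Joint ranges: [-177.97, 177.97], [-48.28, 115.42], [12.27, 149.76], [-77.06, 257.06], [2.81, 150.46], [-146.56, 146.56]. Speed limits (degrees/s): [147.25, 147.25, 180, 180, 180, 180].

### API

Orientations are given as [roll, pitch, yaw] about the fixed x, y, z axes, in that order (R = Rz(yaw) Ry(pitch) Rx(roll)).
In Python, from workcell import monitor, vision, job, models gives the robot as it stands.
- The arm moves only by the shell command python3 -m creep 'ROWS' [FORCE]. ROWS is text: rows parted by semicolons, each of 7 numbers parted by spaces: the shift along the world's x, y, z in cm, then the turn, a rotation vector about the world's x, y, z in rad, then the gripper's target within -1 to 1 (shut at 1, half-way at 0, fully open at -1). In form: tx ty tz ax ay az hand; .... A call has 1 to 12 rows; each row shifts and turns the pose as measured when the row begins; what a row does not reach is not made up. A row lasts 1/12 s, in which the tool goes at most 41.7 mm and 7.16 degrees, less where a joint would pass 70% of its speed; a pose out of reach is approached as far as the arm can. A call is refused whole if a number of a shift passes 4.17 or a number of a turn 0.125, either way. A call with a gripper value outside its range is refused whole. The fingers move at their own pace and stop on an object; FORCE is the grip in N (left out, the last holds). Time passes only in rows, so rows that do not move let the fingers close. It gives the time, the measured TCP pose, the force and the opening at its end, in the units of the state.
- monitor.state(): the state, without advancing time (a new reading comes with each control period).
- vision.grab_frame(name): name is "scene" or "top" or "wrist"; returns a dict with "img" (480x640x3 uint8, red, green, blue), "mtx" (3x3 intrinsics, pixels), "view" (4x4, takes a point from world to camera coordinates). Camera axes: x right, y down, z forward; pixel columns grow to the right and rows downward; lengths in mm; the calibration is good to about 2 mm. A picture is of the moment at which its call begins. There is no depth.
- job.job_done(): hands the job in, once; it reports no verdict.
Trained networks look in the newest picture that a camera, given by its name, has taken for a name from the list of things; names that differ only in an ending like _2 or _b are one class to them, and where a whole thing is asked for, a point or a joint stands for the part that bears it (a point fixed in the world has none). Each returns a list of dicts, best first, with "confidence" (0 to 1); they miss things now and then, are a little off and sometimes report something else, mostly with a low value. They report only what shows in the picture. A call takes as long as a camera call. They do not tell look-alikes from the thing itself.
- models.search_frame(camera, query): "rect" ([left, top, right, bottom] in pixels, round what is visible of it).
- models.mark_of(camera, query): "at" ([column, row] in pixels: a listed point, or the origin of a listed thing).
The state is a dict: "time_s": time; "qpos": joint angles; "qvel": joint speeds; "effort": joint torques, N m; "ee_pos": TCP position; "ee_rot": TCP orientation; "force": force on the tool from outside, world axes, zero at the start; "torque": the same for the moment, N m; "gripper_width": finger opening in mm.
Only numpy, scipy, OpenCV 4.12 (cv2) and the standard library are available. Lean on these libraries where they do the work, as an engineer would, in place of code of your own. Each camera call takes 0.05 s, during which the arm holds its last target.

## Working session

There is one attempt and no reset: what is moved stays moved. The work goes in short steps, Python scripts to look and compute and a shell command to move; the robot and the scene stay as the last step left them, time stands still between calls to the robot, and variables do not carry over. Pictures are saved under pics/ and viewed, and the job is handed in when it is done.

```bash
mkdir -p pics; ls; python3 - <<'E'
from workcell import monitor, vision, job, models
import cv2
s=monitor.state(); print(s)
for n in ["scene","top","wrist"]:
    f=vision.grab_frame(n); cv2.imwrite(f"pics/{n}0.png",f["img"][:,:,::-1]); print(n,f["mtx"],f["view"])
E
```

```text
pics
{'time_s': 0.0, 'qpos': array([-7.48298873e+01,  1.83502288e+01,  8.97050784e+01, -7.65858298e-04,
        7.20411570e+01, -1.14686103e+00]), 'qvel': array([-0.1428781 ,  0.04917676, -0.01107258, -0.11004102, -0.00774714,
       -0.03420327]), 'effort': array([-7.03172591e-04, -4.12462091e+01, -2.31973618e+01,  7.27009191e-02,
        4.58882831e-02, -1.43389316e-04]), 'ee_pos': array([ 161.4084212 , -551.37929878,  213.14340746]), 'ee_rot': array([-1.79998797e+02,  9.64595070e-02, -7.36827885e+01]), 'force': array([-0.63958953,  0.20819797,  0.80915654]), 'torque': array([-0.02220667,  0.00896525, -0.02571448]), 'gripper_width': 90.96636222023372}
scene [[447.83222025   0.         321.75220005]
 [  0.         447.83222025 241.77525981]
 [  0.           0.           1.        ]] [[-1.44382476e-01  9.89406169e-01  1.51371578e-02  6.42574487e+01]
 [ 7.70323371e-01  1.21987496e-01 -6.25876150e-01 -3.31496893e+02]
 [-6.21092268e-01 -7.87050416e-02 -7.79775552e-01  1.51984757e+03]
 [ 0.00000000e+00  0.00000000e+00  0.00000000e+00  1.00000000e+00]]
top [[557.13076487   0.         322.23895059]
 [  0.         557.13076487 242.29629824]
 [  0.           0.           1.        ]] [[-1.49141736e-02 -9.99879082e-01 -4.40326987e-03 -1.53208787e+01]
 [-9.97845910e-01  1.51649173e-02 -6.38244915e-02  4.95107643e+02]
 [ 6.38835492e-02  3.44189528e-03 -9.97951424e-01  1.46720312e+03]
 [ 0.00000000e+00  0.00000000e+00  0.00000000e+00  1.00000000e+00]]
wrist [[398.69736685   0.         317.13906545]
 [  0.         398.69736685 238.59627425]
 [  0.           0.           1.        ]] [[ 2.80827392e-01 -9.59758063e-01 -6.60038998e-04 -5.73804305e+02]
 [-9.23844005e-01 -2.70505099e-01  2.70812196e-01 -2.99914466e+01]
 [-2.60092733e-01 -7.54417097e-02 -9.62631975e-01  3.89861089e+02]
 [ 0.00000000e+00  0.00000000e+00  0.00000000e+00  1.00000000e+00]]
```

View pics/top0.png

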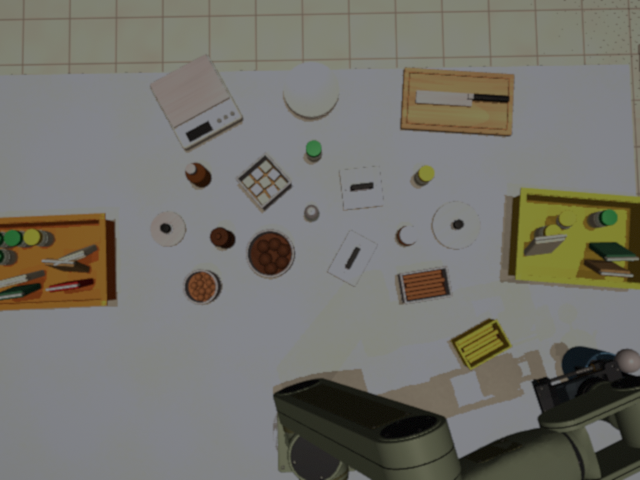

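View pics/scene0.png

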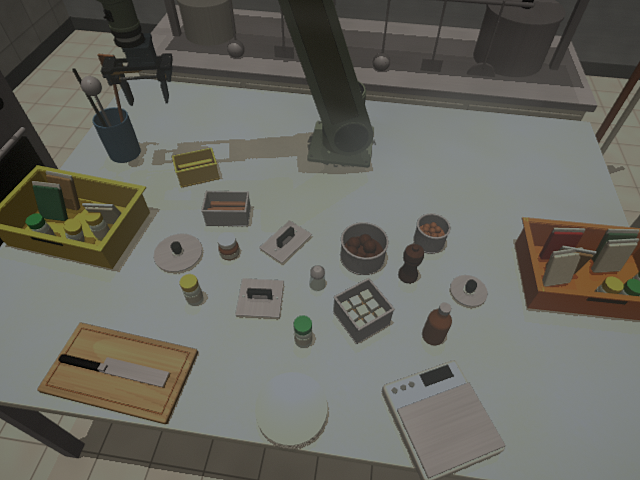

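```bash
cat > h.py <<'E'
from workcell import monitor, vision, job, models
import cv2, numpy as np
def ray(f,px,z):
    K,V=f["mtx"],f["view"]; d=V[:3,:3].T@np.linalg.solve(K,[px[0],px[1],1.]); c=-V[:3,:3].T@V[:3,3]
    return c+d*(z-c[2])/d[2]
def proj(f,p):
    q=f["view"][:3,:3]@np.asarray(p,float)+f["view"][:3,3]; q=f["mtx"]@q; return q[:2]/q[2]
E
python3 - <<'E'
from h import *
f=vision.grab_frame("top")
for q in "large_round_pot large_round_lid small_round_pot small_round_lid square_pot square_lid oblong_pot oblong_lid pepper_mill oil_bottle".split():
    for r in models.mark_of("top",q)[:3]:
        z=0
        print(q,np.round(r["at"]),round(r["confidence"],2),np.round(ray(f,r["at"],z)[:2]))
    for r in models.search_frame("top",q)[:3]: print("   rect",np.round(r["rect"]),round(r["confidence"],2))
E
```

```text
large_round_pot [273. 254.] 0.84 [467. 111.]
   rect [246. 230. 294. 279.] 0.65
   rect [236. 154. 291. 212.] 0.63
large_round_lid [456. 225.] 0.75 [ 537. -385.]
   rect [434. 203. 479. 254.] 0.78
   rect [148. 209. 186. 244.] 0.57
small_round_pot [206. 286.] 0.71 [384. 292.]
   rect [183. 269. 220. 307.] 0.9
small_round_lid [170. 230.] 0.62 [536. 387.]
   rect [149. 213. 185. 249.] 0.77
square_pot [266. 185.] 0.82 [653. 127.]
   rect [235. 152. 291. 211.] 0.94
   rect [211. 226. 235. 251.] 0.57
square_lid [360. 190.] 0.77 [ 637. -126.]
square_lid [203. 176.] 0.32 [681. 298.]
   rect [342. 168. 384. 208.] 0.56
oblong_pot [476. 342.] 0.97 [ 224. -427.]
oblong_pot [419. 285.] 0.64 [ 377. -280.]
   rect [450. 319. 510. 371.] 0.87
   rect [397. 267. 452. 300.] 0.58
oblong_lid [354. 255.] 0.56 [ 460. -107.]
   rect [332. 228. 377. 286.] 0.75
pepper_mill [227. 237.] 0.61 [513. 234.]
   rect [212. 229. 236. 250.] 0.56
   rect [340. 166. 387. 208.] 0.49
oil_bottle [203. 176.] 0.97 [680. 298.]
   rect [188. 160. 210. 190.] 0.95
```

The top view shows the square lid at (361,188), oblong lid (353,257), large lid (457,225) and small lid (168,229). The pots are at (270,254), (202,287), (265,182) and (425,285), and the yellow decoy is at (481,343). The scene view agrees. Next I'll work out the wrist camera geometry.

```bash
cat >> h.py <<'E'
from scipy.spatial.transform import Rotation as Ro
def tcp():
    s=monitor.state(); return np.array(s["ee_pos"]),Ro.from_euler("xyz",s["ee_rot"],degrees=True).as_matrix()
E
python3 - <<'E'
from h import *
f=vision.grab_frame("wrist"); p,R=tcp(); V=f["view"]
c=-V[:3,:3].T@V[:3,3]; print("cam in tool",R.T@(c-p)); print("axes",(R.T@V[:3,:3].T).round(3)); print(R.round(3))
fs={n:vision.grab_frame(n) for n in["top","scene"]}
t=fs["top"]["img"][130:320,130:510]; cv2.imwrite("pics/topz.png",cv2.resize(t,(760,380),interpolation=cv2.INTER_CUBIC)[:,:,::-1])
E
```

```text
cam in tool [  -0.77918308  -76.62718994 -169.81066169]
axes [[ 1.    -0.     0.001]
 [ 0.     0.963  0.271]
 [-0.001 -0.271  0.963]]
[[ 0.281 -0.96   0.   ]
 [-0.96  -0.281 -0.   ]
 [ 0.     0.    -1.   ]]
```

View pics/topz.png

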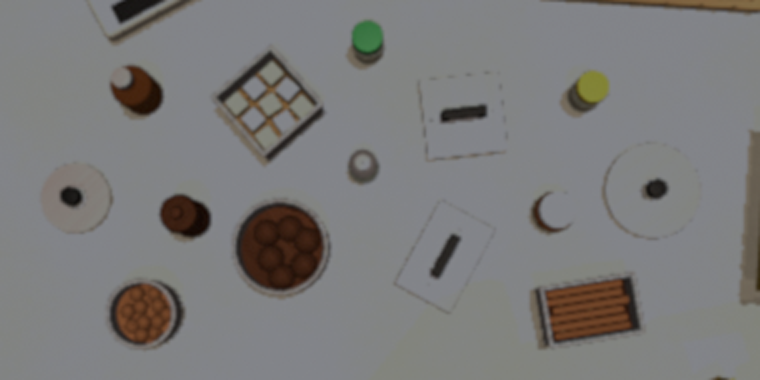

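View pics/wrist0.png

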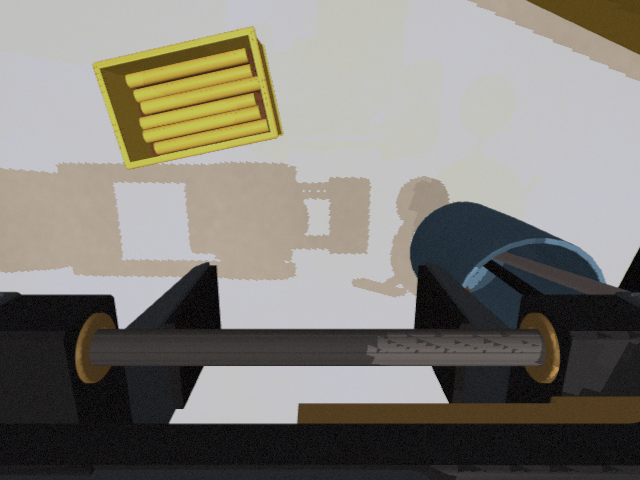

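```bash
python3 -m creep '1.8 3 2 0 0 0 0;1.8 3 2 0 0 0 0;1.8 3 2 0 0 0 0;1.8 3 2 0 0 0 0;1.8 3 1 0 0 0 0;1.8 3 0 0 0 0 0;1.8 3 0 0 0 0 0;1.8 3 0 0 0 0 0;1.8 3 0 0 0 0 0;1.8 3 0 0 0 0 0;0 0 0 0 0 0 0;0 0 0 0 0 0 0' 30
python3 - <<'E'
from h import *
f=vision.grab_frame("wrist"); cv2.imwrite("pics/w1.png",f["img"][:,:,::-1])
np.savez("w1.npz",**f)
E
```

```text
time_s: 2.35
ee_pos: [346.3, -238.0, 307.7]
ee_rot: [-179.6, -0.1, -73.9]
force: [-0.6, 0.2, -0.3]
gripper_width: 45.4
```

View pics/w1.png

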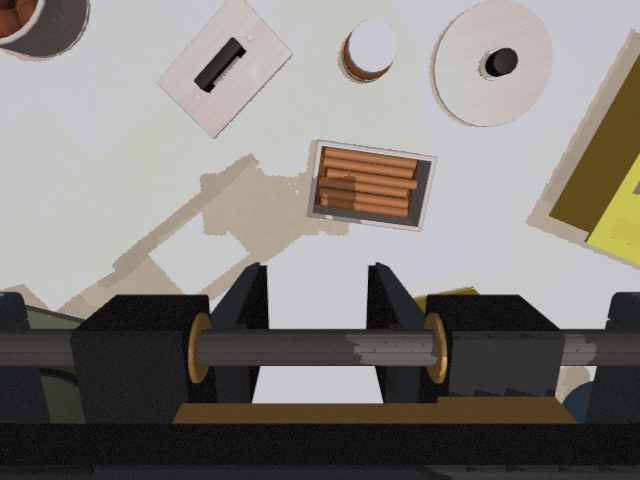

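The wrist view is clear. Oblong pot rim corners are near (317,140), (437,156), (422,231) and (308,216). The oblong lid is around (225,67) and the large lid around (493,63). I'll fit contours to these.

```bash
cat >> h.py <<'E'
from scipy.optimize import minimize
from scipy.ndimage import map_coordinates
def rectpts(a,b,n=60):
    t=np.linspace(-.47,.47,n)
    return np.concatenate([np.c_[t*a,0*t+s*b/2] for s in(-1,1)]+[np.c_[0*t+s*a/2,t*b] for s in(-1,1)])
def circ(d,n=240):
    t=np.linspace(0,2*np.pi,n,endpoint=False); return np.c_[np.cos(t),np.sin(t)]*d/2
def place(pts,v,z):
    c,s=np.cos(v[2]),np.sin(v[2]); return np.c_[pts@np.array([[c,s],[-s,c]])+v[:2],np.full(len(pts),z)]
def projs(f,P):
    q=(f["view"][:3,:3]@P.T).T+f["view"][:3,3]; q=(f["mtx"]@q.T).T; return q[:,:2]/q[:,2:]
def contourset(kind,a,b=None):
    return (lambda g:circ(a+2*g)) if kind=="c" else (lambda g:rectpts(a+2*g,b+2*g))
SH={"large_round_pot":("c",120,None,75),"small_round_pot":("c",86,None,70),"square_pot":("r",100,100,75),"oblong_pot":("r",120,76,65),
"large_round_lid":("c",128,None,14),"small_round_lid":("c",94,None,14),"square_lid":("r",108,108,14),"oblong_lid":("r",128,84,14)}
def fit(f,name,x0,sig=1.2,span=12):
    k,a,b,z=SH[name]; cs=contourset(k,a,b)
    im=cv2.GaussianBlur(f["img"].astype(float),(0,0),sig)
    ins=[0,-3] if "pot" in name else [0]
    def sc(v):
        tot=0
        for g0 in ins:
            o=projs(f,place(cs(g0+1.2),v,z)); i=projs(f,place(cs(g0-1.2),v,z))
            ok=(o[:,0]>1)&(o[:,0]<638)&(o[:,1]>1)&(o[:,1]<478)
            d=0
            for ch in range(3):
                d=d+np.abs(map_coordinates(im[:,:,ch],o[ok][:,::-1].T,order=1,mode="nearest")-map_coordinates(im[:,:,ch],i[ok][:,::-1].T,order=1,mode="nearest"))
            tot+=np.minimum(d,60).mean()
        return -tot
    best=None
    rng=np.random.default_rng(0); x0=np.array(x0,float)
    c=[x0]+[x0+rng.uniform(-1,1,3)*[span,span,0 if k=="c" else .12] for _ in range(400)]
    c=sorted(c,key=sc)[:6]
    for x in c:
        S=np.array([x]+[x+e for e in np.diag([2,2,.03])])
        r=minimize(sc,x,method="Nelder-Mead",options=dict(initial_simplex=S,xatol=.02,fatol=.01,maxiter=300))
        if best is None or r.fun<best.fun: best=r
    return best.x,-best.fun
def overlay(f,res,fn):
    img=cv2.resize(f["img"][:,:,::-1],None,fx=1,fy=1).copy()
    for n,v in res.items():
        k,a,b,z=SH[n]; 
        for q in projs(f,place(contourset(k,a,b)(0),v,z)):
            if 0<=q[0]<640 and 0<=q[1]<480: img[int(round(q[1])),int(round(q[0]))]=(0,255,0)
    cv2.imwrite(fn,img)
E
python3 - <<'E'
from h import *
f=dict(np.load("w1.npz"))
P=lambda px,z:ray(f,px,z)[:2]
def r0(c,z,l):  # c: two pts along long axis
    m=np.mean([P(x,z) for x in c],0); d=P(l[1],z)-P(l[0],z); return [*m,np.arctan2(d[1],d[0])]
init={"oblong_pot":r0([(317,140),(437,156),(422,231),(308,216)],65,[(317,140),(437,156)]),
"oblong_lid":r0([(237,-5),(292,52),(216,138),(157,82)],14,[(157,82),(237,-5)]),
"large_round_lid":[*P((493,63),14),0]}
res={}
for n,v in init.items():
    x,s=fit(f,n,v); res[n]=x; print(n,np.round(v,2),np.round(x,2),np.degrees(x[2]).round(1),round(s,1))
overlay(f,res,"pics/w1o.png")
E
```

```text
oblong_pot [ 379.26 -287.13   -1.42] [ 376.89 -285.62   -1.43] -82.2 113.7
oblong_lid [ 452.26 -104.29   -0.55] [ 453.16 -101.39   -0.52] -29.7 31.8
large_round_lid [ 537.84 -380.49    0.  ] [ 534.34 -379.07    0.  ] 0.1 35.9
```

View pics/w1o.png

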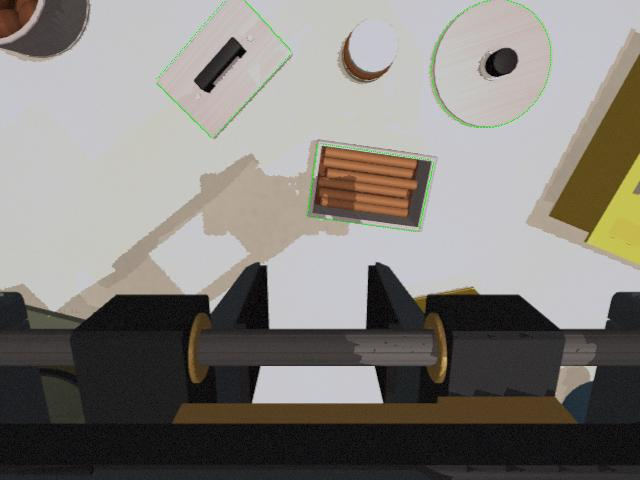

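```bash
python3 - <<'E'
from h import *
f=dict(np.load("w1.npz"))
P=lambda px,z:ray(f,px,z)[:2]
c=[P(x,65) for x in[(317,140),(437,156),(422,231),(308,216)]]
print([np.linalg.norm(c[i]-c[(i+1)%4]).round(1) for i in range(4)])
im=cv2.imread("pics/w1o.png")[125:245,290:450]; cv2.imwrite("pics/c1.png",cv2.resize(im,None,fx=5,fy=5,interpolation=cv2.INTER_NEAREST))
E
```

```text
[np.float64(123.1), np.float64(79.3), np.float64(122.9), np.float64(78.6)]
```

View pics/c1.png

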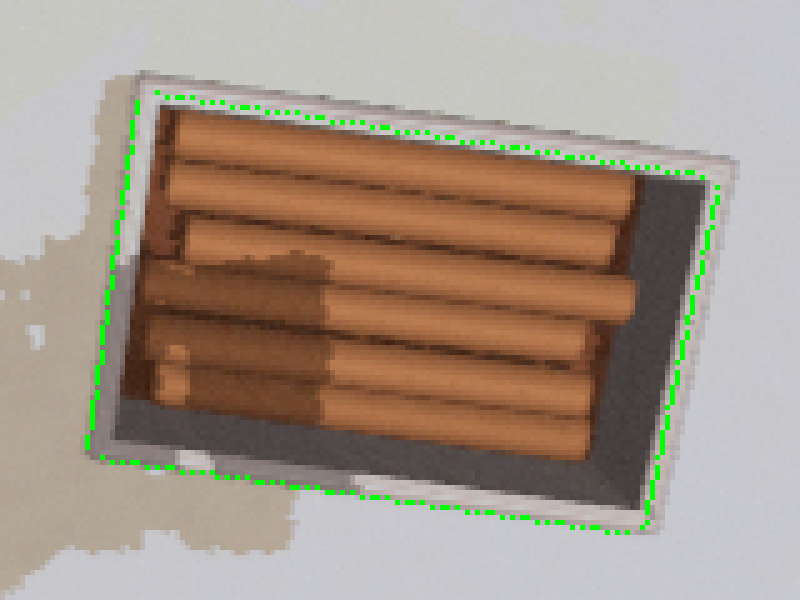

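```bash
cat > patch.py <<'E'
s=open("h.py").read()
s=s.replace("def sc(v):\n        tot=0","def sc(v):\n        tot=-abs(v[3]-1)*100; zz=z")
s=s.replace("cs(g0+1.2)","v[3]*cs(g0+1.2)").replace("cs(g0-1.2)","v[3]*cs(g0-1.2)")
s=s.replace("x0=np.array(x0,float)","x0=np.array([*x0,1.],float)").replace("rng.uniform(-1,1,3)*[span,span,0 if k==\"c\" else .12]","rng.uniform(-1,1,4)*[span,span,0 if k==\"c\" else .12,.03]").replace("np.diag([2,2,.03])","np.diag([2,2,.03,.015])")
s=s.replace("range(400)","range(1500)")
s=s.replace("place(contourset(k,a,b)(0),v,z)","place(v[3]*contourset(k,a,b)(0),v,z)")
open("h.py","w").write(s)
E
python3 patch.py
python3 - <<'E'
from h import *
f=dict(np.load("w1.npz"))
init={"oblong_pot":[379.2,-287,-1.42],"oblong_lid":[452.3,-104,-.54],"large_round_lid":[535,-380,0]}
res={}
for n,v in init.items():
    x,s=fit(f,n,v); res[n]=x; print(n,np.round(x,3),np.degrees(x[2]).round(1),round(s,1))
    # knob/handle top projected check
overlay(f,res,"pics/w1o.png")
im=cv2.imread("pics/w1o.png")[0:245,140:560]; cv2.imwrite("pics/c2.png",cv2.resize(im,(798,466),interpolation=cv2.INTER_NEAREST))
E
```

```text
oblong_pot [ 376.883 -285.624   -1.435    1.   ] -82.2 113.7
oblong_lid [ 452.32  -102.948   -0.519    1.014] -29.7 36.4
large_round_lid [ 5.34763e+02 -3.79574e+02  4.00000e-03  1.01100e+00] 0.2 38.4
```

View pics/c2.png

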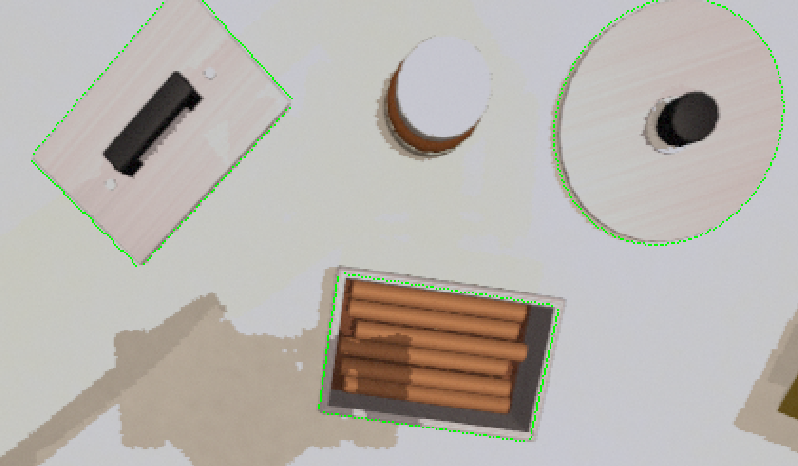

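```bash
python3 - <<'E'
from h import *
f=dict(np.load("w1.npz"))
P=lambda px,z:ray(f,px,z)[:2]
for C in ([(318,139.4),(437.6,157),(420,231.4),(307.6,216.4)],[(322,146),(431.4,161),(418,226.6),(312.6,212.6)]):
    c=[P(x,65) for x in C]
    a=c[1]-c[0]+c[2]-c[3]; b=c[3]-c[0]+c[2]-c[1]
    print(np.mean(c,0).round(1),np.degrees(np.arctan2(a[1],a[0])).round(1),np.degrees(np.arctan2(b[1],b[0])).round(1),np.linalg.norm(a)/2,np.linalg.norm(b)/2)
# dark knob top contour
im=f["img"][30:110,440:560]; m=(im.max(2)<90).astype(np.uint8)
cs,_=cv2.findContours(m,cv2.RETR_EXTERNAL,cv2.CHAIN_APPROX_NONE); c=max(cs,key=len); print(cv2.boundingRect(c))
cv2.imwrite("pics/c3.png",cv2.resize(im[:,:,::-1],None,fx=6,fy=6,interpolation=cv2.INTER_NEAREST))
print(proj(f,[534.8,-379.6,44]),proj(f,[534.8,-379.6,14]),proj(f,[452.3,-103,44]))
E
```

```text
[ 378.9 -287. ] -81.9 -172.4 122.12627000847739 79.4779834138952
[ 378.7 -287.3] -81.6 -171.7 113.03412219264852 69.3141548579731
(45, 18, 33, 29)
[503.77453371  61.08817242] [491.13942277  65.6726938 ] [217.18892056  63.56862795]
```

View pics/c3.png

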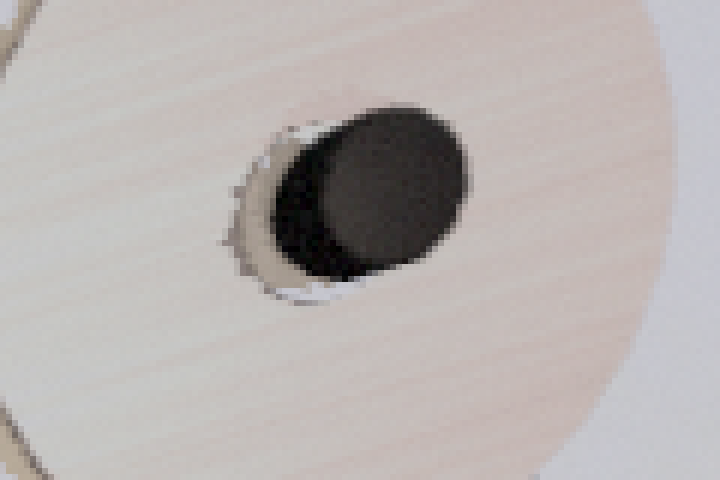

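Knob and handle tops (z=44) give lid centres about 2 mm off the plate fits, so I'll use those. The oblong pot comes out at (378.8,-287.1), about -81.9°. I'll turn and move over the oblong lid.

```bash
python3 - <<'E'
from h import *
f=dict(np.load("w1.npz"))
print("lid large",ray(f,(506,61.2),44),"oblong handle",[ray(f,p,44).round(1) for p in [(220.5,62.5)]])
im=f["img"][20:110,170:270]; cv2.imwrite("pics/c4.png",cv2.resize(im[:,:,::-1],None,fx=6,fy=6,interpolation=cv2.INTER_NEAREST))
E
python3 -m creep '.6 .7 -.6 0 0 .124 0;.6 .7 -.6 0 0 .124 0;.6 .7 -.6 0 0 .124 0;.6 .7 -.6 0 0 .124 0;.6 .7 -.6 0 0 .124 0;.6 .7 -.6 0 0 .124 0;.6 .7 -.6 0 0 .124 0;.6 .7 -.6 0 0 .124 0;.6 .7 -.6 0 0 .124 0;.6 .7 -.6 0 0 .124 0;.6 .7 -.6 0 0 .124 0;.6 .7 -.6 0 0 .124 0' 30
```

```text
lid large [ 535.32813206 -381.79809308   44.        ] oblong handle [array([ 454.2, -106. ,   44. ])]
time_s: 3.4
ee_pos: [415.4, -169.2, 233.1]
ee_rot: [-179.8, -0.3, 12.0]
force: [-0.8, -0.1, -0.1]
gripper_width: 45.8
```

View pics/c4.png

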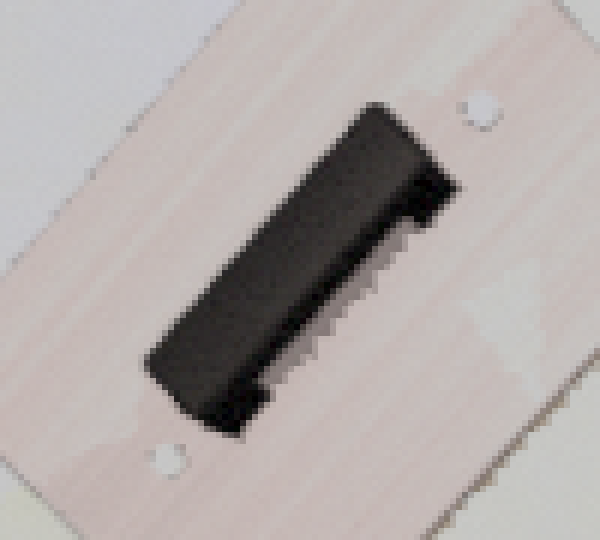

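```bash
python3 -m creep '.5 .85 -1.3 0 0 .106 0;.5 .85 -1.3 0 0 .106 0;.5 .85 -1.3 0 0 .106 0;.5 .85 -1.3 0 0 .106 0;.5 .85 -1.3 0 0 .106 0;.5 .85 -1.3 0 0 .106 0;.5 .85 -1.3 0 0 .106 0;.5 .85 -1.3 0 0 .1 0;0 0 0 0 0 0 0;0 0 0 0 0 0 0'
python3 - <<'E'
from h import *
f=vision.grab_frame("wrist"); cv2.imwrite("pics/w2.png",f["img"][:,:,::-1]); np.savez("w2.npz",**f)
E
```

```text
time_s: 4.23
ee_pos: [455.5, -114.4, 122.5]
ee_rot: [-179.8, -0.2, 61.5]
force: [0.0, 0.4, -0.8]
gripper_width: 45.2
```

View pics/w2.png

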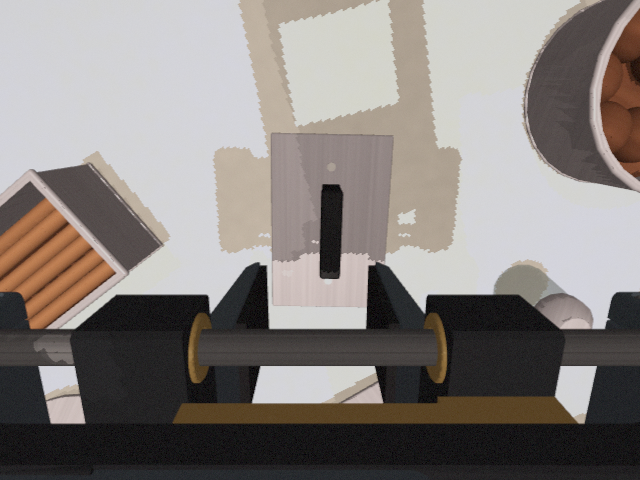

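```bash
python3 - <<'E'
from h import *
f=dict(np.load("w2.npz"))
im=f["img"]; m=(im.max(2)<70).astype(np.uint8)[150:300,300:360]
cs,_=cv2.findContours(m,cv2.RETR_EXTERNAL,cv2.CHAIN_APPROX_NONE); c=max(cs,key=len); print(cv2.boundingRect(c), cv2.minAreaRect(c))
a=np.radians(-29.7)
cv2.imwrite("pics/c5.png",cv2.resize(im[160:310,265:400,::-1],None,fx=4,fy=4,interpolation=cv2.INTER_NEAREST))
x,s=fit(f,"oblong_lid",[453.5,-104,a],span=8); print(x,np.degrees(x[2]),s)
def bar(v,z=44): return projs(f,place(np.array([[30,7],[30,-7],[-30,7],[-30,-7]]),v,z))
print(bar([453,-104,a]).round(1)); print(bar(x[:3]).round(1))
E
```

```text
(20, 34, 23, 95) ((30.580623626708984, 80.93632507324219), (21.203182220458984, 94.17790985107422), 1.5074357986450195)
[ 451.57137855 -102.4785805    -0.52993061    1.00165639] -30.362787627029494 51.74466669224806
[[337.5 282.2]
 [316.5 281.8]
 [340.8 192.8]
 [318.5 192.3]]
[[338.  279.5]
 [317.  278.9]
 [342.5 189.8]
 [320.1 189.1]]
```

View pics/c5.png

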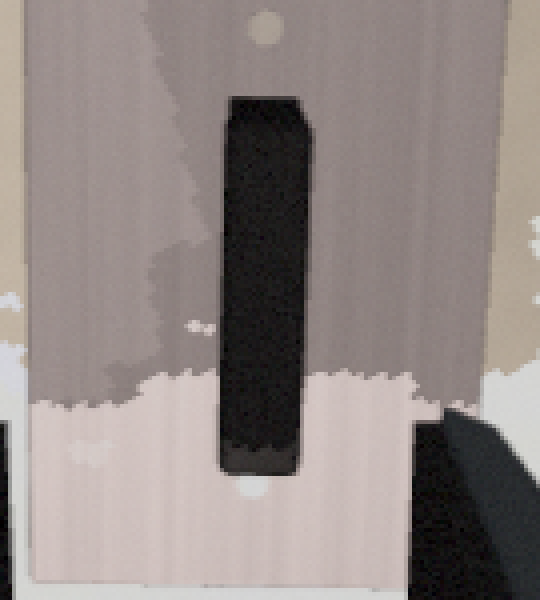

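```bash
python3 -m creep '-.2 .65 -1 0 0 -.009 0;-.2 .65 -1 0 0 -.009 0;0 0 -1.5 0 0 0 0;0 0 -1.5 0 0 0 0;0 0 -1.5 0 0 0 0;0 0 -1 0 0 0 0;0 0 -.7 0 0 0 0;0 0 -.5 0 0 0 0;0 0 -.3 0 0 0 0;0 0 0 0 0 0 0' 30
```

```text
time_s: 5.12
ee_pos: [456.1, -112.3, 38.1]
ee_rot: [179.1, -0.4, 58.7]
force: [-0.1, -0.3, -0.7]
gripper_width: 45.7
```

```bash
python3 -m creep '-.2 .5 0 0 0 .015 0;-.2 .5 0 0 0 .015 0;0 .2 0 0 0 0 0;0 0 0 0 0 0 0;0 0 0 0 0 0 0'; python3 -c "
from h import *
s=monitor.state();print(s['ee_pos'],s['ee_rot'])"
```

```text
time_s: 5.53
ee_pos: [453.0, -99.4, 40.1]
ee_rot: [178.8, -0.4, 60.6]
force: [-1.0, -0.4, -0.8]
gripper_width: 45.9
[452.97959552 -99.43114848  40.12524602] [178.83482381  -0.43441     60.59379684]
```

```bash
python3 -m creep '0 0 -.7 .015 0 0 0;0 0 -.6 .005 0 0 0;0 0 -.4 0 0 0 0;0 0 -.3 0 0 0 0;0 0 0 0 0 0 0' 30
```

```text
time_s: 5.95
ee_pos: [453.9, -99.1, 19.9]
ee_rot: [179.3, -1.5, 60.6]
force: [0.9, 0.2, 0.7]
gripper_width: 45.7
```

```bash
cat >> h.py <<'E'
def st():
    p,R=tcp(); z=R[:,2]; c=np.cross(z,[0,0,-1.]); s=monitor.state()
    print("tcp",p.round(1),"yaw",round(float(s["ee_rot"][2]),1),"level-turn rad",c.round(3),"F",np.round(s["force"],1),"w",round(float(s["gripper_width"]),1))
E
python3 -m creep '0 0 0 0 0 0 1;0 0 0 0 0 0 1;0 0 0 0 0 0 1;0 0 0 0 0 0 1;0 0 0 0 0 0 1;0 0 0 0 0 0 1' 30; python3 -c "
from h import *
st()"
```

```text
time_s: 6.45
ee_pos: [454.0, -99.2, 20.1]
ee_rot: [179.3, -1.4, 60.7]
force: [-1.1, 1.1, -0.5]
gripper_width: 13.9
tcp [454.  -99.2  20.1] yaw 60.7 level-turn rad [-0.016  0.024  0.   ] F [-1.1  1.1 -0.5] w 13.9
```

```bash
python3 -m creep '0 0 2 0 0 0 1;0 0 3 0 0 0 1;-.3 -.8 3 0 0 -.05 1;-.95 -2.35 1.5 0 0 -.113 1;-.95 -2.35 .5 0 0 -.113 1;-.95 -2.35 0 0 0 -.113 1;-.95 -2.35 0 0 0 -.113 1;-.95 -2.35 0 0 0 -.113 1;-.95 -2.35 0 0 0 -.113 1;-.95 -2.35 0 0 0 -.1 1;0 0 0 0 0 0 1;0 0 0 0 0 0 1' 30; python3 - <<'E'
from h import *
st()
f=vision.grab_frame("wrist"); cv2.imwrite("pics/w3.png",f["img"][:,:,::-1]); np.savez("w3.npz",**f)
E
```

```text
time_s: 7.45
ee_pos: [378.3, -277.4, 124.4]
ee_rot: [179.4, -1.7, 11.0]
force: [0.2, -0.3, -1.4]
gripper_width: 13.6
tcp [ 378.3 -277.4  124.4] yaw 11.0 level-turn rad [0.005 0.03  0.   ] F [ 0.2 -0.3 -1.4] w 13.6
```

View pics/w3.png

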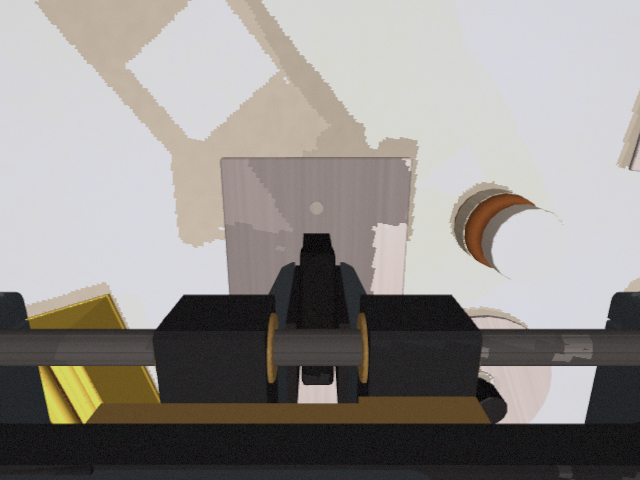

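```bash
python3 -m creep '0 -.5 -.5 0 0 -.025 1;0 -.5 -.5 0 0 -.025 1;0 0 -.5 0 0 0 1;0 0 0 0 0 0 1;0 0 0 0 0 0 1'; python3 -c "
from h import *
st()"
```

```text
time_s: 7.92
ee_pos: [379.3, -285.0, 107.0]
ee_rot: [179.5, -1.6, 8.3]
force: [1.3, 1.5, -1.6]
gripper_width: 13.8
tcp [ 379.3 -285.   107. ] yaw 8.3 level-turn rad [0.005 0.029 0.   ] F [ 1.3  1.5 -1.6] w 13.8
```

```bash
python3 -m creep '0 -.3 -.4 0 0 0 1;0 0 -.4 0 0 0 1;0 0 -.3 0 0 0 1;0 0 0 0 0 0 1;0 0 0 0 0 0 1'; python3 - <<'E'
from h import *
st()
f=vision.grab_frame("scene"); i=f["img"][150:260,140:300,::-1]; cv2.imwrite("pics/s1.png",cv2.resize(i,None,fx=5,fy=5,interpolation=cv2.INTER_CUBIC)); 
f=vision.grab_frame("wrist"); cv2.imwrite("pics/w4.png",f["img"][:,:,::-1])
E
```

```text
time_s: 8.33
ee_pos: [379.6, -287.2, 94.4]
ee_rot: [179.6, -1.6, 8.4]
force: [0.8, 0.0, -2.0]
gripper_width: 13.9
tcp [ 379.6 -287.2   94.4] yaw 8.4 level-turn rad [0.004 0.028 0.   ] F [ 0.8  0.  -2. ] w 13.9
```

View pics/s1.png

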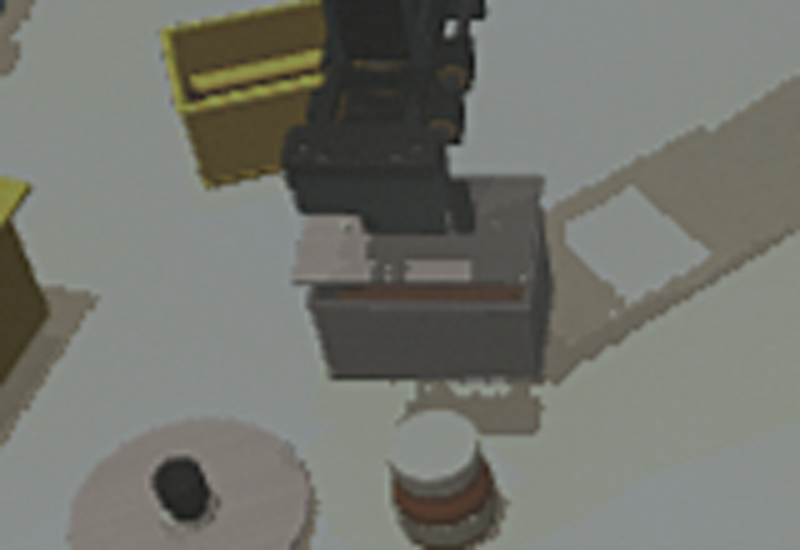

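View pics/w4.png

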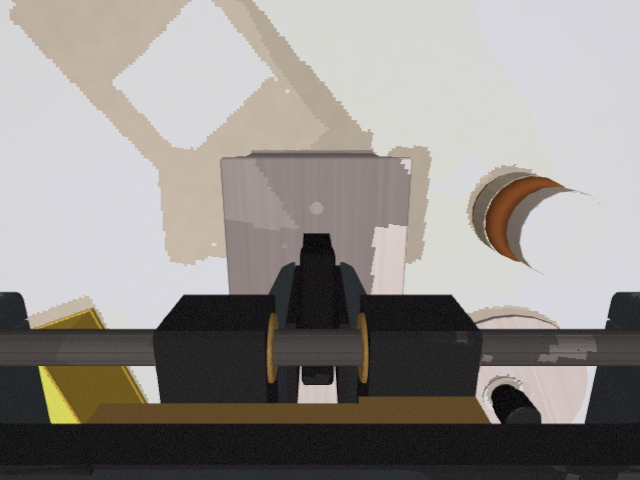

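```bash
python3 -m creep '0 .05 -.5 0 0 0 1;0 0 -.5 0 0 0 1;0 0 -.5 0 0 0 1;0 0 -.4 0 0 0 1;0 0 0 0 0 0 1;0 0 0 0 0 0 1'; python3 -c "
from h import *
st()"
```

```text
time_s: 8.93
ee_pos: [380.6, -287.3, 74.9]
ee_rot: [179.4, -1.7, 8.4]
force: [-0.5, 1.1, 2.3]
gripper_width: 13.4
tcp [ 380.6 -287.3   74.9] yaw 8.4 level-turn rad [0.006 0.031 0.   ] F [-0.5  1.1  2.3] w 13.4
```

```bash
python3 -m creep '0 0 0 0 0 0 0;0 0 0 0 0 0 0;0 0 0 0 0 0 0;0 0 0 0 0 0 0;0 0 2 0 0 0 0;0 0 4 0 0 0 0;0 0 4 0 0 0 0;0 0 3 0 0 0 0;0 0 0 0 0 0 0'; python3 - <<'E'
from h import *
st()
f=vision.grab_frame("scene"); i=f["img"][150:260,140:300,::-1]; cv2.imwrite("pics/s2.png",cv2.resize(i,None,fx=5,fy=5,interpolation=cv2.INTER_CUBIC)); 
f=vision.grab_frame("wrist"); cv2.imwrite("pics/w5.png",f["img"][:,:,::-1])
E
```

```text
time_s: 9.68
ee_pos: [378.1, -285.6, 207.7]
ee_rot: [179.7, -1.4, 8.4]
force: [0.1, -0.3, 0.9]
gripper_width: 45.6
tcp [ 378.1 -285.6  207.7] yaw 8.4 level-turn rad [0.001 0.025 0.   ] F [ 0.1 -0.3  0.9] w 45.6
```

View pics/s2.png

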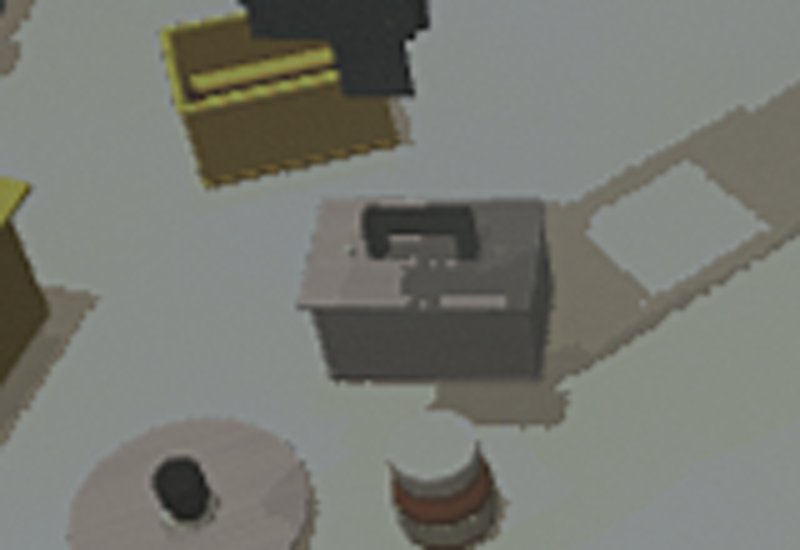

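View pics/w5.png

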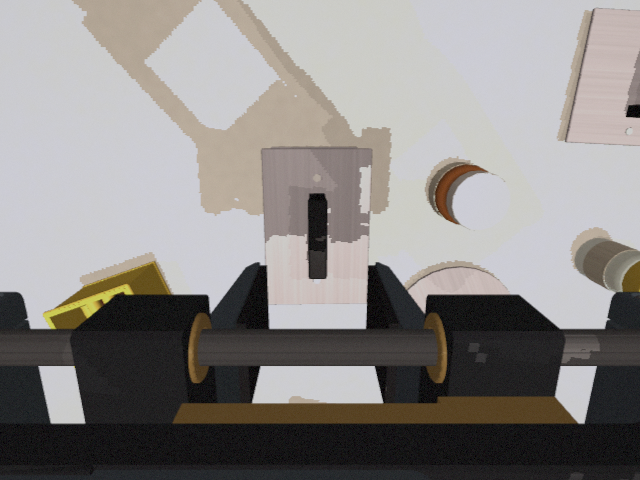

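The oblong lid is seated flat: the scene crop shows it flush on the rim. Next is the large round lid.

```bash
python3 -m creep '2.6 -1.75 -.5 0 .025 0 0;2.6 -1.75 -1 0 0 0 0;2.6 -1.75 -1.5 0 0 0 0;2.6 -1.75 -1.7 0 0 0 0;2.6 -1.75 -1.7 0 0 0 0;2.6 -1.75 -1.7 0 0 0 0;0 0 0 0 0 0 0;0 0 0 0 0 0 0'; python3 - <<'E'
from h import *
st()
f=vision.grab_frame("wrist"); cv2.imwrite("pics/w6.png",f["img"][:,:,::-1]); np.savez("w6.npz",**f)
print(proj(f,[535.3,-381.8,44]))
E
```

```text
time_s: 10.45
ee_pos: [529.4, -386.4, 100.3]
ee_rot: [-178.6, 1.5, 8.4]
force: [-1.1, 0.4, 0.4]
gripper_width: 45.5
tcp [ 529.4 -386.4  100.3] yaw 8.4 level-turn rad [-0.021 -0.03  -0.   ] F [-1.1  0.4  0.4] w 45.5
[330.39432457 256.59900048]
```

View pics/w6.png

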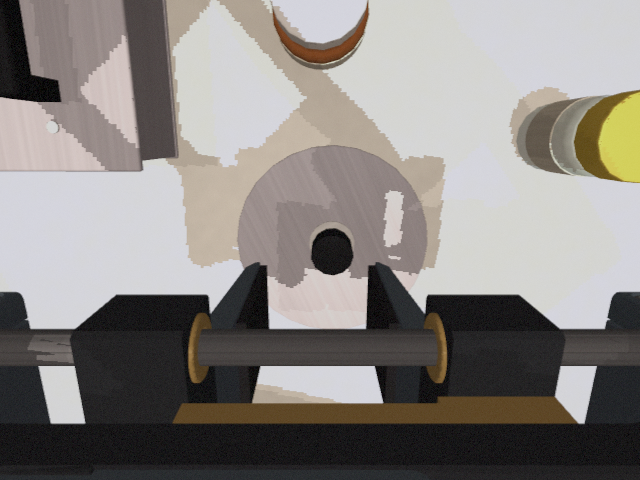

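```bash
python3 - <<'E'
from h import *
f=dict(np.load("w6.npz"))
print(ray(f,(332,253),44), fit(f,"large_round_lid",[535.5,-380,0],span=6))
E
python3 -m creep '.3 .35 -1 -.02 -.03 0 0;.3 .3 -1 0 0 0 0;0 0 -1 0 0 0 0;0 0 0 0 0 0 0;0 0 0 0 0 0 0'; python3 -c "
from h import *
st()"
```

```text
[ 535.89999201 -379.44303481   44.        ] (array([ 5.35771931e+02, -3.80601126e+02,  2.61385615e-02,  9.99951922e-01]), np.float64(49.10663382634701))
time_s: 10.92
ee_pos: [531.0, -376.6, 67.7]
ee_rot: [-179.8, 0.2, 8.4]
force: [0.2, 0.3, 0.0]
gripper_width: 45.4
tcp [ 531.  -376.6   67.7] yaw 8.4 level-turn rad [-0.004 -0.005 -0.   ] F [0.2 0.3 0. ] w 45.4
```

```bash
python3 -m creep '.3 -.2 -1 0 0 0 0;.2 -.15 -1 0 0 0 0;0 0 -1 0 0 0 0;0 0 0 0 0 0 0;0 0 0 0 0 0 0'; python3 -c "
from h import *
st()"
```

```text
time_s: 11.33
ee_pos: [537.0, -381.5, 36.6]
ee_rot: [-179.9, 0.1, 8.3]
force: [0.4, 0.1, -0.4]
gripper_width: 45.8
tcp [ 537.  -381.5   36.6] yaw 8.3 level-turn rad [-0.002 -0.002 -0.   ] F [ 0.4  0.1 -0.4] w 45.8
```

```bash
python3 -m creep '-.1 .15 -.6 0 0 0 0;0 0 -.6 0 0 0 0;0 0 -.5 0 0 0 0;0 0 0 0 0 0 0;0 0 0 0 0 0 .9;0 0 0 0 0 0 1;0 0 0 0 0 0 1;0 0 0 0 0 0 1;0 0 0 0 0 0 1' 30; python3 -c "
from h import *
st()"
```

```text
time_s: 12.08
ee_pos: [535.8, -379.9, 17.8]
ee_rot: [-179.9, 0.1, 8.3]
force: [-0.3, -0.2, -1.9]
gripper_width: 25.2
tcp [ 535.8 -379.9   17.8] yaw 8.3 level-turn rad [-0.002 -0.003 -0.   ] F [-0.3 -0.2 -1.9] w 25.2
```

```bash
python3 -m creep '0 0 2 0 0 0 1;0 0 3 0 0 0 1;0 0 4 0 0 0 1;-.7 2 3.5 0 0 0 1;-.7 3.5 2 0 0 0 1;-.7 3.7 1.5 0 0 0 1;-.7 3.7 1 0 0 0 1;-.7 3.7 0 0 0 0 1;-.7 3.7 0 0 0 0 1;-.7 3.7 0 0 0 0 1;-.7 3.7 0 0 0 0 1;-.7 3.7 0 0 0 0 1' 30;  python3 -m creep '0 2 0 0 0 0 1;0 1 0 0 0 0 1;0 0 0 0 0 0 1;0 0 0 0 0 0 1'; python3 - <<'E'
from h import *
st()
f=vision.grab_frame("wrist"); cv2.imwrite("pics/w7.png",f["img"][:,:,::-1]); np.savez("w7.npz",**f)
E
```

```text
time_s: 13.08
ee_pos: [467.3, -59.7, 193.4]
ee_rot: [-179.9, -0.1, 7.6]
force: [1.0, -0.7, -1.6]
gripper_width: 24.9
time_s: 13.42
ee_pos: [463.1, -21.2, 194.1]
ee_rot: [-179.8, -0.1, 8.1]
force: [0.9, -0.4, -2.3]
gripper_width: 24.9
tcp [463.1 -21.2 194.1] yaw 8.1 level-turn rad [-0.005  0.002  0.   ] F [ 0.9 -0.4 -2.3] w 24.9
```

View pics/w7.png

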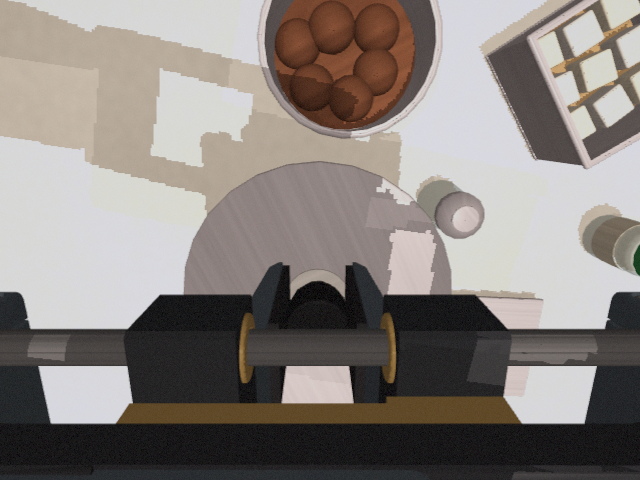

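```bash
python3 - <<'E'
from h import *
f=dict(np.load("w7.npz"))
cv2.imwrite("pics/c7.png",cv2.resize(f["img"][0:150,245:455,::-1],None,fx=3.8,fy=3.8,interpolation=cv2.INTER_CUBIC))
for z in (75,):
  for s in ((0,"both"),):
    x,sc=fit(f,"large_round_pot",[462,108,0],span=12); print(x,sc)
overlay(f,{"large_round_pot":x},"pics/w7o.png")
im=cv2.imread("pics/w7o.png")[0:150,245:455]; cv2.imwrite("pics/c7.png",cv2.resize(im,None,fx=3.8,fy=3.8,interpolation=cv2.INTER_NEAREST))
E
```

```text
[ 4.66123701e+02  1.12415678e+02 -4.22249694e-03  9.67982409e-01] 116.71641667433533
```

View pics/c7.png

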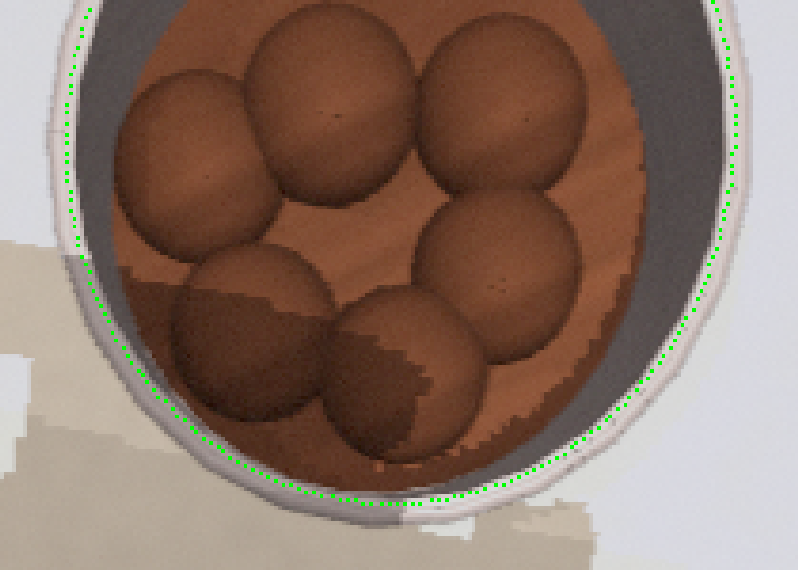

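```bash
cat >> h.py <<'E'
from scipy.optimize import least_squares
def cfit(f,pts,z,r=None):
    W=np.array([ray(f,p,z)[:2] for p in pts])
    if r: s=least_squares(lambda v:np.hypot(*(W-v[:2]).T)-r,W.mean(0))
    else: s=least_squares(lambda v:np.hypot(*(W-v[:2]).T)-v[2],[*W.mean(0),50])
    return s.x,s.fun
E
python3 - <<'E'
from h import *
f=dict(np.load("w7.npz"))
pts=[(245+x/3.8,y/3.8) for x,y in [(48,130),(750,130),(390,524),(58,220),(742,200)]]
print(cfit(f,pts,75,60)); print(cfit(f,pts,75))
E
```

```text
(array([466.61377087, 110.447834  ]), array([1.30433524, 1.12830125, 0.14650261, 0.38030645, 0.55467239]))
(array([466.47881204, 111.299977  ,  60.88336409]), array([ 0.32753048,  0.1771167 ,  0.12571901, -0.39212403, -0.23824215]))
```

```bash
python3 -m creep '.1 2.5 0 0 0 0 1;.1 3 -.5 0 0 0 1;.1 3 -1 0 0 0 1;.1 3 -1.5 0 0 0 1;0 1 -1.5 0 0 0 1;0 .3 -1.5 0 0 0 1;0 0 -1 0 0 0 1;0 0 0 0 0 0 1;0 0 0 0 0 0 1'; python3 - <<'E'
from h import *
st()
f=vision.grab_frame("wrist"); cv2.imwrite("pics/w8.png",f["img"][:,:,::-1]); np.savez("w8.npz",**f)
E
```

```text
time_s: 14.22
ee_pos: [472.8, 101.8, 121.9]
ee_rot: [180.0, -0.4, 7.2]
force: [-0.6, -0.7, -1.6]
gripper_width: 25.2
tcp [472.8 101.8 121.9] yaw 7.2 level-turn rad [-0.001  0.008  0.   ] F [-0.6 -0.7 -1.6] w 25.2
```

View pics/w8.png

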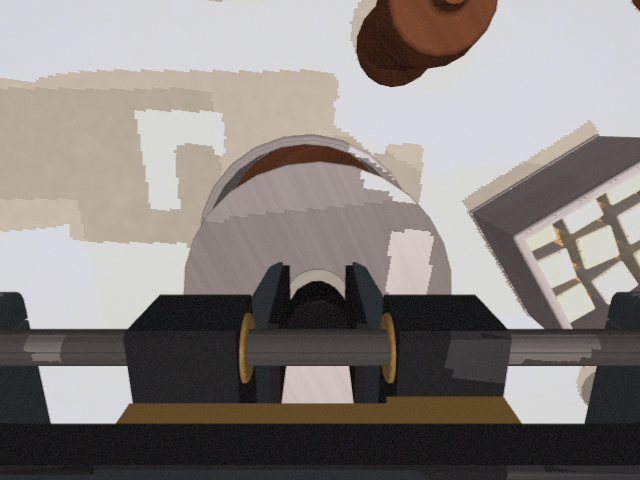

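```bash
python3 -m creep '-.35 .5 -.3 0 .005 0 1;-.3 .5 -.3 0 0 0 1;0 0 -.4 0 0 0 1;0 0 0 0 0 0 1;0 0 0 0 0 0 1'; python3 - <<'E'
from h import *
st()
f=vision.grab_frame("wrist"); cv2.imwrite("pics/w9.png",f["img"][:,:,::-1]); np.savez("w9.npz",**f)
E
```

```text
time_s: 14.68
ee_pos: [467.8, 111.1, 113.6]
ee_rot: [-180.0, -0.4, 7.0]
force: [-0.0, -0.3, -1.4]
gripper_width: 25.3
tcp [467.8 111.1 113.6] yaw 7.0 level-turn rad [-0.001  0.007  0.   ] F [-0.  -0.3 -1.4] w 25.3
```

View pics/w9.png

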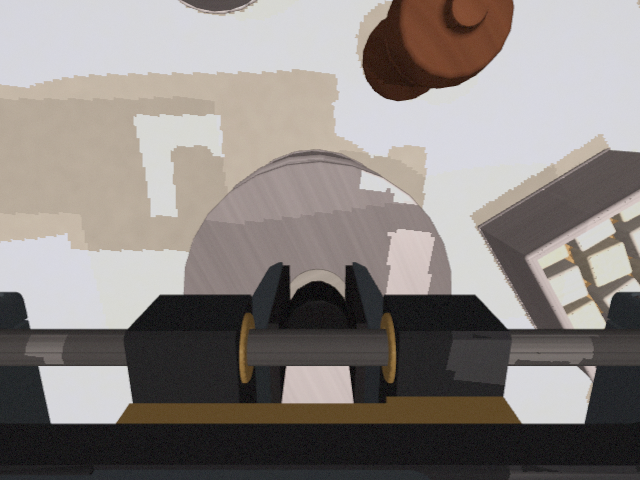

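```bash
python3 -m creep '-.15 0 -.6 0 0 0 1;0 0 -.6 0 0 0 1;0 0 -.6 0 0 0 1;0 0 -.5 0 0 0 1;0 0 -.4 0 0 0 1;0 0 -.3 0 0 0 1;0 0 -.1 0 0 0 1;0 0 0 0 0 0 1'; python3 - <<'E'
from h import *
st()
E
```

```text
time_s: 15.4
ee_pos: [467.0, 111.1, 82.8]
ee_rot: [-180.0, -0.6, 7.0]
force: [0.2, 0.3, -1.4]
gripper_width: 25.0
tcp [467.  111.1  82.8] yaw 7.0 level-turn rad [-0.002  0.01   0.   ] F [ 0.2  0.3 -1.4] w 25.0
```

```bash
python3 -m creep '0 0 -.1 0 0 0 1;0 0 0 0 0 0 0;0 0 0 0 0 0 0;0 0 0 0 0 0 0;0 0 0 0 0 0 0;0 0 2 0 0 0 0;0 0 4 0 0 0 0;0 0 4 0 0 0 0;0 0 4 0 0 0 0;0 0 2 0 0 0 0;0 0 0 0 0 0 0;0 0 0 0 0 0 0'; python3 - <<'E'
from h import *
st()
f=vision.grab_frame("wrist"); cv2.imwrite("pics/w10.png",f["img"][:,:,::-1]); np.savez("w10.npz",**f)
f=vision.grab_frame("scene"); i=f["img"][200:360,310:510,::-1]; cv2.imwrite("pics/s3.png",cv2.resize(i,None,fx=4,fy=3.7,interpolation=cv2.INTER_CUBIC)); 
E
```

```text
time_s: 16.4
ee_pos: [464.8, 110.5, 246.5]
ee_rot: [180.0, -0.3, 7.0]
force: [0.7, -0.6, -0.7]
gripper_width: 45.4
tcp [464.8 110.5 246.5] yaw 7.0 level-turn rad [-0.001  0.005  0.   ] F [ 0.7 -0.6 -0.7] w 45.4
```

View pics/w10.png

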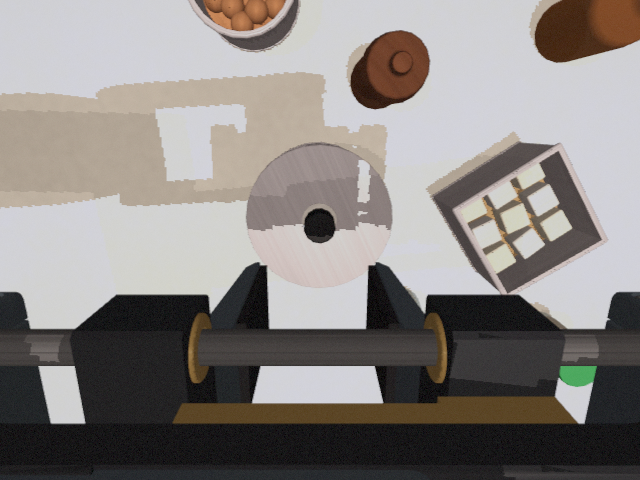

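View pics/s3.png

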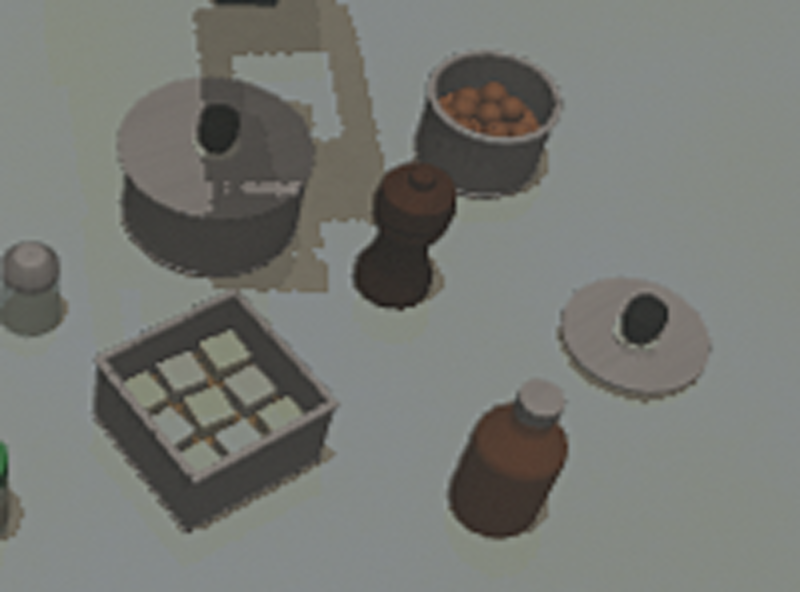

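The large lid is flat and centred. Square pot rim corners are near (455,210), (560,144), (607,239) and (504,295). I'll measure that pot from this view, then move to look at the small pot and small lid.

```bash
python3 -m creep '.7 2.5 .5 0 0 0 0;.7 3.5 .5 0 0 0 0;.7 3.5 .5 0 0 0 0;0 3 .5 0 0 0 0;0 1.5 0 0 0 0 0;0 0 0 0 0 0 0;0 0 0 0 0 0 0'; python3 - <<'E'
from h import *
st()
g=dict(np.load("w10.npz"))
cv2.imwrite("pics/c10.png",cv2.resize(g["img"][130:310,420:620,::-1],None,fx=4,fy=3.3,interpolation=cv2.INTER_CUBIC))
f=vision.grab_frame("wrist"); cv2.imwrite("pics/w11.png",f["img"][:,:,::-1]); np.savez("w11.npz",**f)
E
```

```text
time_s: 17.08
ee_pos: [479.6, 253.1, 250.5]
ee_rot: [179.5, 1.4, 6.8]
force: [0.1, 0.0, -0.2]
gripper_width: 45.6
tcp [479.6 253.1 250.5] yaw 6.8 level-turn rad [ 0.012 -0.023  0.   ] F [ 0.1  0.  -0.2] w 45.6
```

View pics/w11.png

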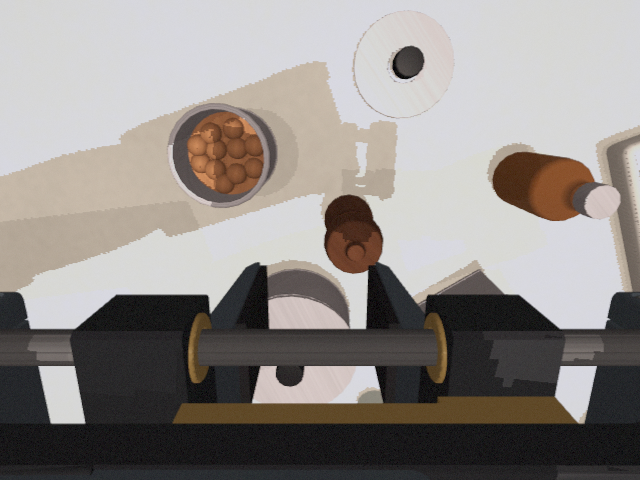

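View pics/c10.png

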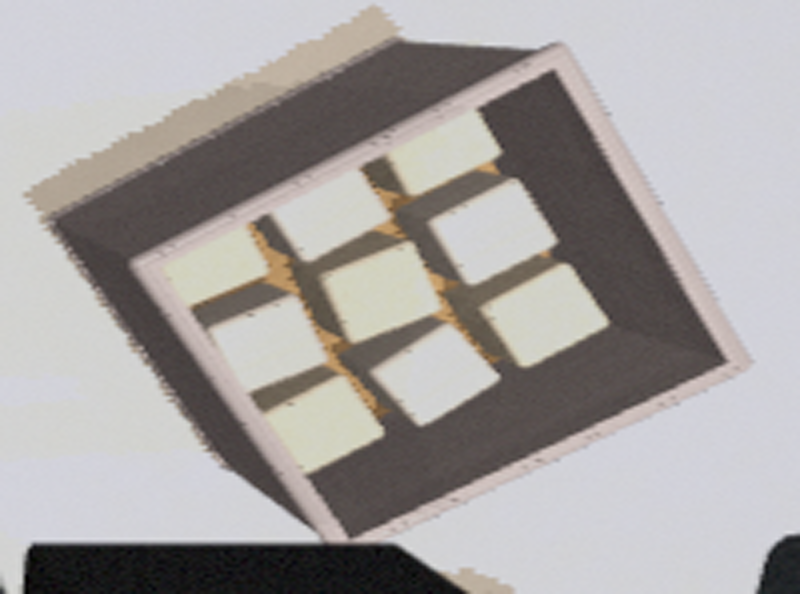

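```bash
python3 - <<'E'
from h import *
g=dict(np.load("w10.npz"))
c=np.array([ray(g,(420+x/4,130+y/3.3),75)[:2] for x,y in [(132,262),(562,43),(750,365),(333,546)]])
print("sqpot",c.mean(0).round(1),[np.linalg.norm(c[i]-c[i-1]).round(1) for i in range(4)]); d=[c[(i+1)%4]-c[i] for i in range(4)]
print([round(float(np.degrees(np.arctan2(v[1],v[0]))%90),1) for v in d])
f=dict(np.load("w11.npz"))
print("lid knob",ray(f,(408,62),44).round(1)); r={}
r["small_round_lid"],s=fit(f,"small_round_lid",[*ray(f,(404,65),14)[:2],0],span=6);print(r,s)
r["small_round_pot"],s=fit(f,"small_round_pot",[*ray(f,(220,155),70)[:2],0],span=8);print(r,s)
print(ray(f,(219.5,155),70))
overlay(f,r,"pics/o11.png")
im=cv2.imread("pics/o11.png")[0:220,150:470]; cv2.imwrite("pics/c11.png",cv2.resize(im,None,fx=2.5,fy=2.5,interpolation=cv2.INTER_NEAREST))
fq=vision.grab_frame("top")
print("mill top",ray(f,(356,253),122).round(1),"mill base ~",ray(f,(348,215),20).round(1),"bottle cap",ray(f,(602,201),135).round(1))
E
```

```text
sqpot [653.7 127.3] [np.float64(97.9), np.float64(101.8), np.float64(101.9), np.float64(101.6)]
[40.6, 40.5, 38.3, 40.7]
lid knob [537.4 389.5  44. ]
{'small_round_lid': array([5.37941393e+02, 3.90059629e+02, 3.81962938e-02, 1.01157150e+00])} 32.22385385687569
{'small_round_lid': array([5.37941393e+02, 3.90059629e+02, 3.81962938e-02, 1.01157150e+00]), 'small_round_pot': array([3.83875383e+02, 2.91739084e+02, 1.88669049e-02, 1.02031453e+00])} 110.53858039166327
[385.12740553 293.69603292  70.        ]
mill top [509.1 236.8 122. ] mill base ~ [506.8 243.7  20. ] bottle cap [675.  301.4 135. ]
```

View pics/c11.png

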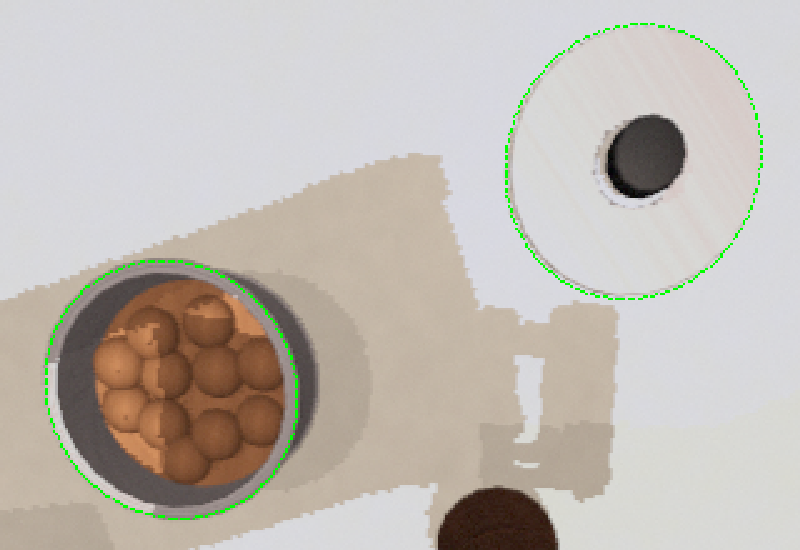

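```bash
python3 -m creep '1.2 2.8 0 .012 -.023 0 0;1.2 2.8 -.5 0 0 0 0;1.2 2.8 -1.5 0 0 0 0;1.2 2.8 -2.5 0 0 0 0;1 2.5 -3 0 0 0 0;0 0 -3 0 0 0 0;0 0 -2 0 0 0 0;0 0 0 0 0 0 0;0 0 0 0 0 0 0'; python3 - <<'E'
from h import *
st()
f=vision.grab_frame("wrist"); cv2.imwrite("pics/w12.png",f["img"][:,:,::-1]); np.savez("w12.npz",**f)
print(proj(f,[537.7,389.8,44]))
E
```

```text
time_s: 17.93
ee_pos: [541.5, 381.2, 120.0]
ee_rot: [179.7, -0.0, 5.8]
force: [0.1, 0.1, 0.0]
gripper_width: 45.8
tcp [541.5 381.2 120. ] yaw 5.8 level-turn rad [0.005 0.001 0.   ] F [0.1 0.1 0. ] w 45.8
[312.45196388 236.54355666]
```

View pics/w12.png

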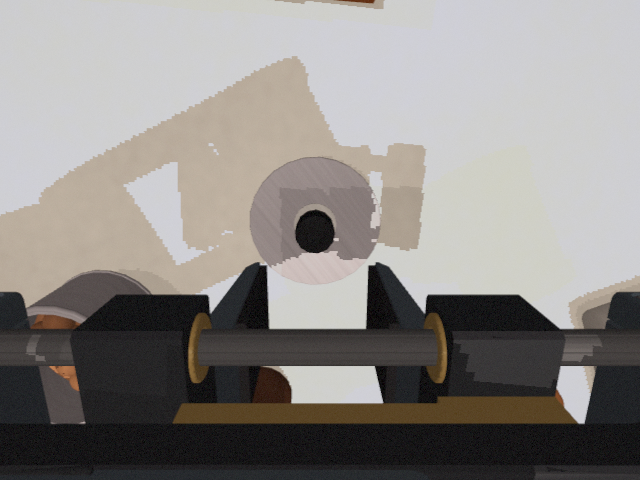

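```bash
python3 -m creep '-.15 .5 -1 0 0 0 0;-.15 .5 -1.5 0 0 0 0;0 0 -2 0 0 0 0;0 0 -1.5 0 0 0 0;0 0 -1 0 0 0 0;0 0 0 0 0 0 0;0 0 0 0 0 0 0'; python3 - <<'E'
from h import *
st()
f=dict(np.load("w12.npz")); print(ray(f,(314.5,234),44),fit(f,"small_round_lid",[538.5,390.5,0],span=5))
E
```

```text
time_s: 18.57
ee_pos: [543.9, 392.3, 58.3]
ee_rot: [-179.7, -1.1, 5.5]
force: [0.0, 0.3, 0.7]
gripper_width: 45.7
tcp [543.9 392.3  58.3] yaw 5.5 level-turn rad [-0.007  0.018  0.   ] F [0.  0.3 0.7] w 45.7
[538.83488586 391.61069875  44.        ] (array([5.38895615e+02, 3.91519162e+02, 5.56419742e-03, 9.99956014e-01]), np.float64(50.8024551190531))
```

Lid at (538.9,391.5).

```bash
python3 -m creep '-.3 -.05 -.5 -.005 .018 0 0;-.2 -.05 -1 0 0 0 0;0 0 -1 0 0 0 0;0 0 -.7 0 0 0 0;0 0 0 0 0 0 0;0 0 0 0 0 0 0'; python3 - <<'E'
from h import *
st()
E
```

```text
time_s: 19.07
ee_pos: [540.3, 392.2, 27.0]
ee_rot: [-179.7, -0.2, 5.5]
force: [0.8, 0.3, -0.4]
gripper_width: 45.9
tcp [540.3 392.2  27. ] yaw 5.5 level-turn rad [-0.006  0.004  0.   ] F [ 0.8  0.3 -0.4] w 45.9
```

```bash
python3 -m creep '-.1 -.07 -.5 0 0 0 0;0 0 -.4 0 0 0 0;0 0 0 0 0 0 0;0 0 0 0 0 0 1;0 0 0 0 0 0 1;0 0 0 0 0 0 1;0 0 0 0 0 0 1;0 0 0 0 0 0 1' 30; python3 - <<'E'
from h import *
st()
E
```

```text
time_s: 19.73
ee_pos: [539.4, 391.7, 17.3]
ee_rot: [-179.7, -0.3, 5.5]
force: [0.6, 0.5, -1.4]
gripper_width: 25.2
tcp [539.4 391.7  17.3] yaw 5.5 level-turn rad [-0.006  0.004  0.   ] F [ 0.6  0.5 -1.4] w 25.2
```

```bash
python3 -m creep '0 0 2 0 0 0 1;0 0 3.5 0 0 0 1;0 0 3.5 0 0 0 1;-1 -.5 3 0 0 0 1;-2.6 -1.6 1 0 0 0 1;-2.8 -1.8 0 0 0 0 1;-2.8 -1.8 0 0 0 0 1;-2.8 -1.8 0 0 0 0 1;-2.3 -1.5 0 0 0 0 1;0 0 -1 0 0 0 1;0 0 0 0 0 0 1;0 0 0 0 0 0 1'; python3 - <<'E'
from h import *
st()
f=vision.grab_frame("wrist"); cv2.imwrite("pics/w13.png",f["img"][:,:,::-1]); np.savez("w13.npz",**f)
E
```

```text
time_s: 20.73
ee_pos: [388.6, 296.4, 142.4]
ee_rot: [-179.6, -0.4, 5.5]
force: [0.2, 0.4, -1.5]
gripper_width: 25.3
tcp [388.6 296.4 142.4] yaw 5.5 level-turn rad [-0.007  0.006  0.   ] F [ 0.2  0.4 -1.5] w 25.3
```

View pics/w13.png

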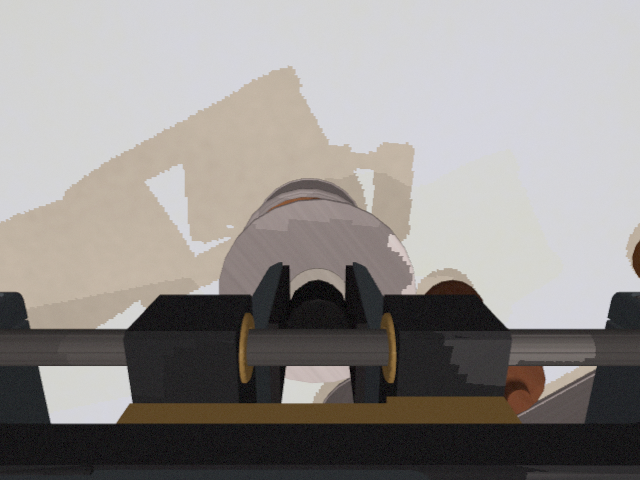

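```bash
python3 -m creep '-.22 -.25 -.7 0 0 0 1;-.22 -.2 -.8 0 0 0 1;0 0 -.8 0 0 0 1;0 0 -.8 0 0 0 1;0 0 0 0 0 0 1;0 0 0 0 0 0 1'; python3 - <<'E'
from h import *
st()
f=vision.grab_frame("wrist"); cv2.imwrite("pics/w14.png",f["img"][:,:,::-1]); np.savez("w14.npz",**f)
q=projs(f,place(circ(86,24),[384.2,292,0],70)); q2=projs(f,place(circ(86,24),[384.2,292,0],0))
print(q[np.argmin(q[:,1])],q2[np.argmin(q2[:,1])])
E
```

```text
time_s: 21.28
ee_pos: [386.8, 293.3, 107.7]
ee_rot: [-179.6, -0.4, 5.4]
force: [0.3, -0.1, -0.7]
gripper_width: 25.2
tcp [386.8 293.3 107.7] yaw 5.4 level-turn rad [-0.008  0.007  0.   ] F [ 0.3 -0.1 -0.7] w 25.2
[319.10553055 196.66980484] [317.88605627 180.25222257]
```

View pics/w14.png

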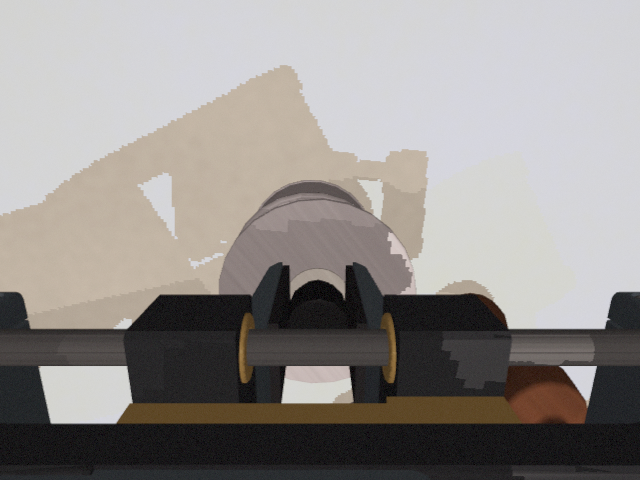

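```bash
python3 - <<'E'
from h import *
f=dict(np.load("w14.npz"))
im=f["img"].copy()
for z,d in((0,86),(70,86)):
    for q in projs(f,place(circ(d,300),[384.2,292,0],z)):
        x,y=np.round(q).astype(int)
        if 0<=x<640 and 0<=y<480: im[y,x]=(0,255,0)
cv2.imwrite("pics/c14.png",cv2.resize(im[160:300,200:430,::-1],None,fx=3.4,fy=3.4,interpolation=cv2.INTER_NEAREST))
E
```

```text
(no output)
```

View pics/c14.png

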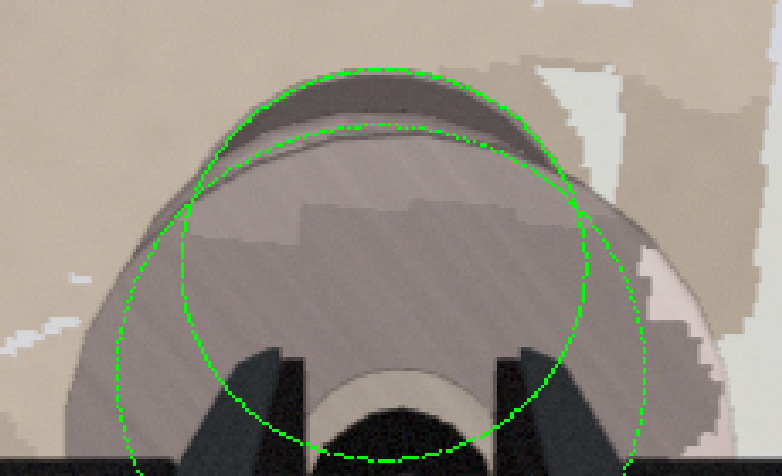

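```bash
python3 -m creep '-.25 0 -.3 0 0 0 1;-.2 0 -.3 0 0 0 1;0 0 -.3 0 0 0 1;0 0 0 0 0 0 1;0 0 0 0 0 0 1'; python3 - <<'E'
from h import *
st()
f=vision.grab_frame("wrist");im=f["img"].copy()
for z,d in((0,86),(70,86)):
    for q in projs(f,place(circ(d,300),[382.7,293.7,0],z)):
        x,y=np.round(q).astype(int)
        if 0<=x<640 and 0<=y<480: im[y,x]=(0,255,0)
cv2.imwrite("pics/c15.png",cv2.resize(im[160:300,200:430,::-1],None,fx=3.4,fy=3.4,interpolation=cv2.INTER_NEAREST))
E
```

```text
time_s: 21.75
ee_pos: [382.3, 293.7, 98.2]
ee_rot: [-179.6, -0.5, 5.5]
force: [0.4, 0.4, -0.1]
gripper_width: 25.0
tcp [382.3 293.7  98.2] yaw 5.5 level-turn rad [-0.008  0.008  0.   ] F [ 0.4  0.4 -0.1] w 25.0
```

View pics/c15.png

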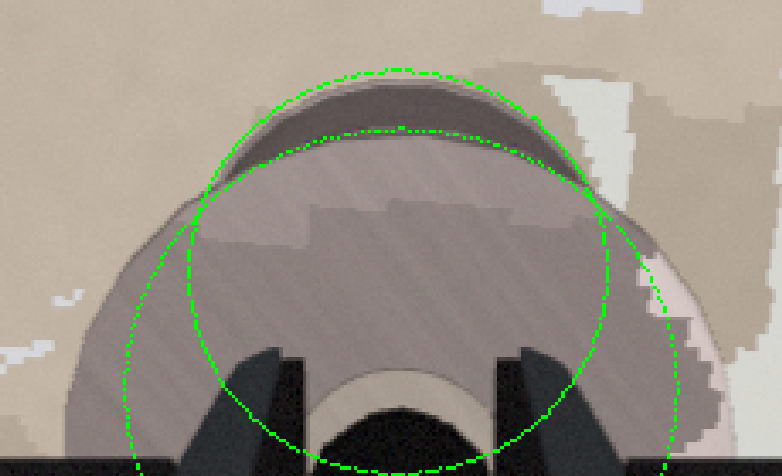

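```bash
python3 -m creep '.05 -.08 -.5 0 0 0 1;0 0 -.5 0 0 0 1;0 0 -.4 0 0 0 1;0 0 -.4 0 0 0 1;0 0 -.2 0 0 0 1;0 0 0 0 0 0 1;0 0 0 0 0 0 1'; python3 - <<'E'
from h import *
st()
E
```

```text
time_s: 22.38
ee_pos: [383.5, 293.2, 77.2]
ee_rot: [-179.5, -0.6, 5.4]
force: [0.2, -1.3, 1.7]
gripper_width: 25.3
tcp [383.5 293.2  77.2] yaw 5.4 level-turn rad [-0.01   0.009  0.   ] F [ 0.2 -1.3  1.7] w 25.3
```

```bash
python3 -m creep '0 0 0 0 0 0 0;0 0 0 0 0 0 0;0 0 0 0 0 0 0;0 0 0 0 0 0 0;0 0 2 0 0 0 0;0 0 4 0 0 0 0;0 0 4 0 0 0 0;0 0 4 0 0 0 0;0 0 2.5 0 0 0 0;0 0 0 0 0 0 0;0 0 0 0 0 0 0'; python3 - <<'E'
from h import *
st()
f=vision.grab_frame("wrist"); cv2.imwrite("pics/w16.png",f["img"][:,:,::-1])
f=vision.grab_frame("scene"); i=f["img"][200:360,310:510,::-1]; cv2.imwrite("pics/s4.png",cv2.resize(i,None,fx=4,fy=3.7,interpolation=cv2.INTER_CUBIC)); 
E
```

```text
time_s: 23.3
ee_pos: [381.0, 291.3, 247.8]
ee_rot: [-179.6, -0.4, 5.4]
force: [0.6, -0.5, -0.5]
gripper_width: 45.6
tcp [381.  291.3 247.8] yaw 5.4 level-turn rad [-0.007  0.006  0.   ] F [ 0.6 -0.5 -0.5] w 45.6
```

View pics/w16.png

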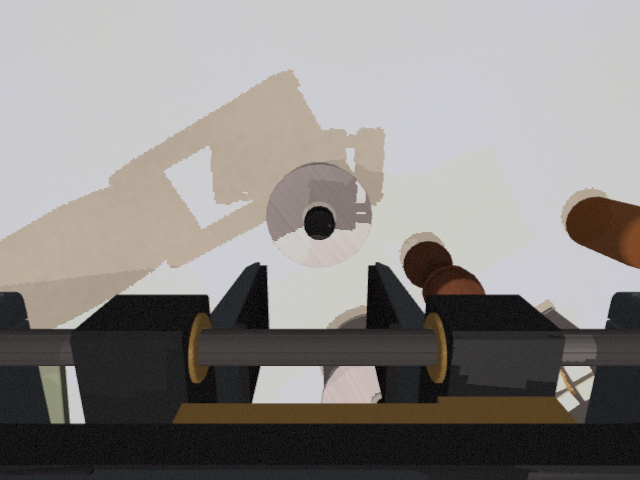

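View pics/s4.png

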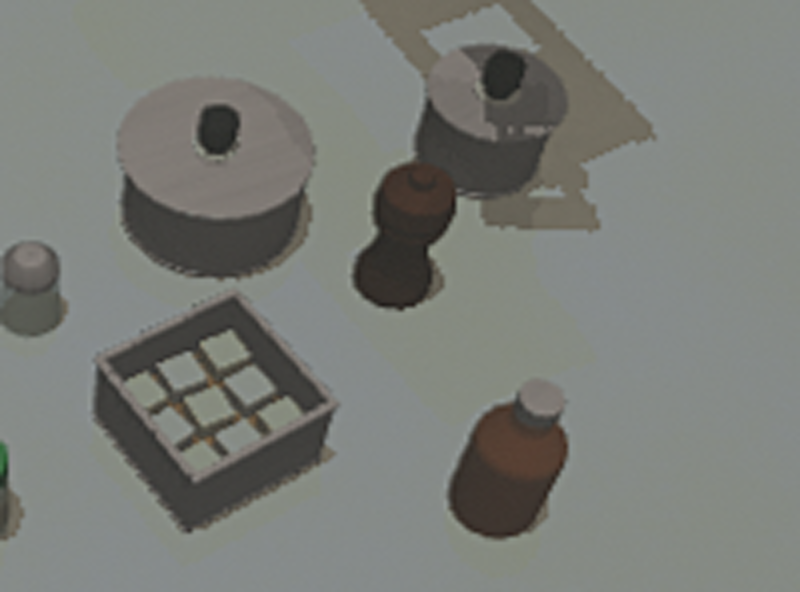

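Both round lids are seated. Next is the square lid.

```bash
python3 -m creep '1.2 -2 0 0 0 0 0;2.1 -3.5 0 0 0 0 0;2.1 -3.5 0 0 0 0 0;2.1 -3.5 0 0 0 0 0;2.1 -3.5 0 0 0 0 0;2.1 -3.5 0 0 0 0 0;2.1 -3.5 0 0 0 0 0;2.1 -3.5 0 0 0 0 0;2.1 -3.5 0 0 0 0 0;2.1 -3.5 0 0 0 0 0;2.1 -3.5 0 0 0 0 0;2.1 -3.5 0 0 0 0 0'; python3 -m creep '.5 -1.5 -1 0 0 0 0;0 0 -2 0 0 0 0;0 0 -3 0 0 0 0;0 0 -2 0 0 0 0;0 0 0 0 0 0 0;0 0 0 0 0 0 0'; python3 - <<'E'
from h import *
st()
f=vision.grab_frame("wrist"); cv2.imwrite("pics/w17.png",f["img"][:,:,::-1]); np.savez("w17.npz",**f)
E
```

```text
time_s: 24.4
ee_pos: [613.9, -124.7, 220.9]
ee_rot: [-179.4, 2.4, 6.2]
force: [0.4, 1.1, 0.5]
gripper_width: 45.4
time_s: 24.9
ee_pos: [615.9, -148.6, 122.3]
ee_rot: [-179.2, 3.6, 5.6]
force: [-0.3, 0.1, 1.2]
gripper_width: 45.2
tcp [ 615.9 -148.6  122.3] yaw 5.6 level-turn rad [-0.009 -0.063 -0.   ] F [-0.3  0.1  1.2] w 45.2
```

View pics/w17.png

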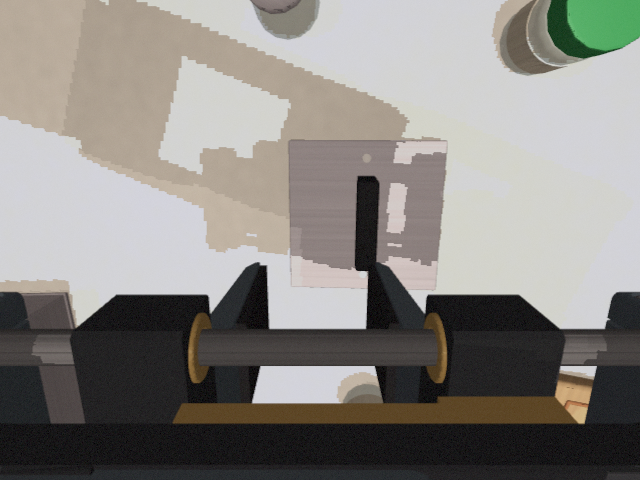

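```bash
python3 -m creep '1 .6 0 -.009 -.05 0 0;.8 .5 0 0 -.01 0 0;0 0 0 0 0 0 0;0 0 0 0 0 0 0'; python3 - <<'E'
from h import *
st()
f=dict(np.load("w17.npz"))
a=fit(f,"square_lid",[*ray(f,(367,214),14)[:2],np.radians(7)],span=10); print(a,np.degrees(a[0][2]))
f=vision.grab_frame("wrist"); cv2.imwrite("pics/w18.png",f["img"][:,:,::-1]); np.savez("w18.npz",**f)
b=fit(f,"square_lid",a[0][:3],span=8); print(b,np.degrees(b[0][2]))
print("bar top pred",projs(f,place(np.array([[30,7],[30,-7],[-30,-7],[-30,7]]),[b[0][0],b[0][1],b[0][2]-np.pi/2],44)).round(1))
im=f["img"];cv2.imwrite("pics/c18.png",cv2.resize(im[130:300,230:430,::-1],None,fx=4,fy=3.5,interpolation=cv2.INTER_NEAREST))
E
```

```text
time_s: 25.28
ee_pos: [635.4, -136.0, 125.1]
ee_rot: [179.9, -0.0, 5.7]
force: [-0.2, 0.5, 0.2]
gripper_width: 45.5
tcp [ 635.4 -136.   125.1] yaw 5.7 level-turn rad [0.001 0.    0.   ] F [-0.2  0.5  0.2] w 45.5
(array([ 6.40866647e+02, -1.29579192e+02,  1.00998724e-01,  1.00432262e+00]), np.float64(49.301681236423406)) 5.786800638862816
(array([ 6.41201793e+02, -1.30212576e+02,  9.71336065e-02,  1.00039599e+00]), np.float64(45.57439502148807)) 5.565345703487421
bar top pred [[336.7 283. ]
 [316.  283. ]
 [316.1 194.9]
 [338.1 194.9]]
```

View pics/c18.png

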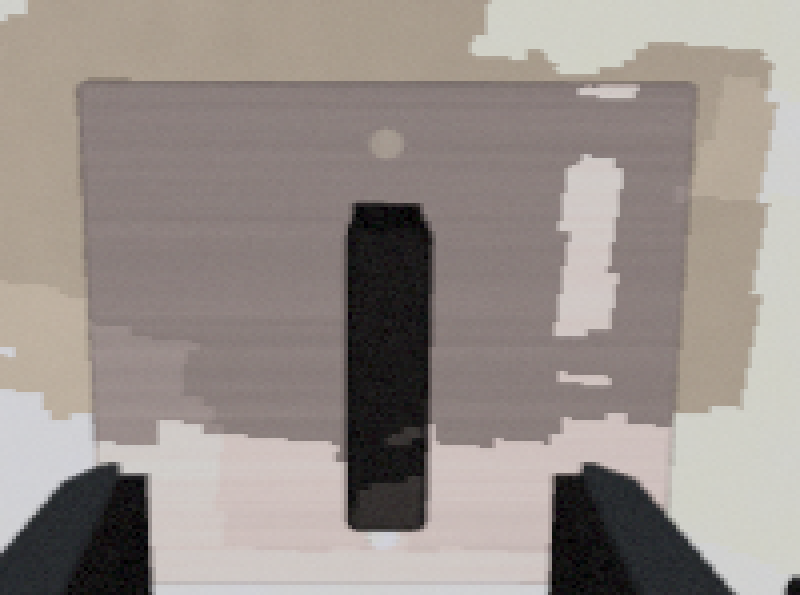

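```bash
python3 -m creep '.3 .35 -1 0 0 0 0;.3 .3 -2 0 0 0 0;0 0 -2 0 0 0 0;0 0 -1.5 0 0 0 0;0 0 -1 0 0 0 0;0 0 0 0 0 0 0;0 0 0 0 0 0 0'; python3 - <<'E'
from h import *
st()
E
```

```text
time_s: 25.92
ee_pos: [644.4, -129.0, 48.4]
ee_rot: [179.8, -0.3, 5.7]
force: [0.1, -0.5, 0.1]
gripper_width: 45.7
tcp [ 644.4 -129.    48.4] yaw 5.7 level-turn rad [0.002 0.006 0.   ] F [ 0.1 -0.5  0.1] w 45.7
```

```bash
python3 -m creep '-.2 -.08 -.9 0 .006 0 0;-.1 0 -.9 0 0 0 0;0 0 -.6 0 0 0 0;0 0 -.4 0 0 0 0;0 0 0 0 0 0 0;0 0 0 0 0 0 0'; python3 - <<'E'
from h import *
st()
E
```

```text
time_s: 26.42
ee_pos: [642.7, -130.5, 19.9]
ee_rot: [179.8, -0.2, 5.6]
force: [-0.4, -0.4, 0.6]
gripper_width: 45.7
tcp [ 642.7 -130.5   19.9] yaw 5.6 level-turn rad [0.003 0.004 0.   ] F [-0.4 -0.4  0.6] w 45.7
```

```bash
python3 -m creep '0 0 0 0 0 0 1;0 0 0 0 0 0 1;0 0 0 0 0 0 1;0 0 0 0 0 0 1;0 0 0 0 0 0 1;0 0 2 0 0 0 1;0 0 4 0 0 0 1;0 0 4 0 0 0 1;.3 1 4 0 0 0 1;.3 2.5 3 0 0 0 1;0 2.5 2 0 0 0 1;0 2.5 0 0 0 0 1' 30;python3 -m creep '0 1 0 0 0 0 1;0 0 0 0 0 0 1;0 0 0 0 0 0 1'; python3 - <<'E'
from h import *
st()
f=vision.grab_frame("wrist"); cv2.imwrite("pics/w19.png",f["img"][:,:,::-1]); np.savez("w19.npz",**f)
E
```

```text
time_s: 27.42
ee_pos: [644.1, -47.3, 215.8]
ee_rot: [179.9, 0.2, 5.2]
force: [2.4, -0.0, -1.0]
gripper_width: 13.7
time_s: 27.67
ee_pos: [644.1, -32.6, 217.7]
ee_rot: [179.9, 0.0, 5.5]
force: [-0.1, -1.1, -1.4]
gripper_width: 14.0
tcp [644.1 -32.6 217.7] yaw 5.5 level-turn rad [ 0.002 -0.     0.   ] F [-0.1 -1.1 -1.4] w 14.0
```

View pics/w19.png

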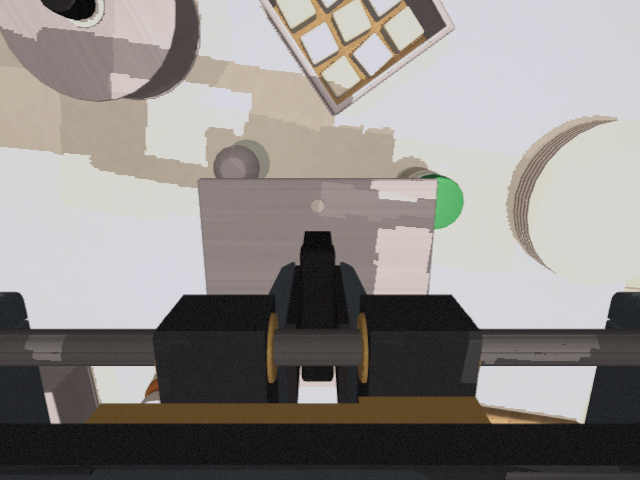

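```bash
python3 - <<'E'
from h import *
f=dict(np.load("w19.npz"))
im=f["img"];cv2.imwrite("pics/c19.png",cv2.resize(im[0:130,250:470,::-1],None,fx=3.6,fy=3.6,interpolation=cv2.INTER_NEAREST))
print(projs(f,place(np.array([[50,50],[50,-50],[-50,-50],[-50,50]]),[653.7,127.3,np.radians(40.5)],75)).round(1))
E
```

```text
[[ 374.4 -114.8]
 [ 451.    24.7]
 [ 334.1  109.9]
 [ 252.4  -14.7]]
```

View pics/c19.png

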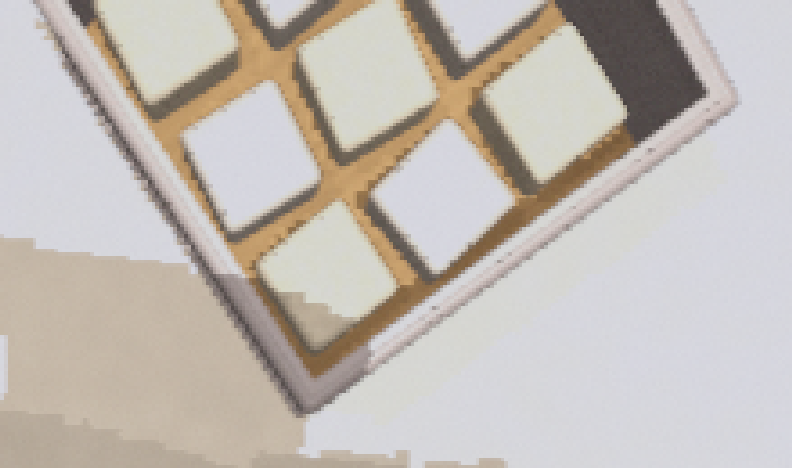

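```bash
python3 -m creep '.2 2.5 0 0 0 .1 1;.2 2.5 -1 0 0 .1 1;.2 2.5 -1.5 0 0 .1 1;.2 2.5 -1.5 0 0 .1 1;.1 2.5 -1.5 0 0 .1 1;.1 2 -1 0 0 .1 1;0 0 -1 0 0 0 1;0 0 0 0 0 0 1;0 0 0 0 0 0 1';python3 - <<'E'
from h import *
st()
E
```

```text
time_s: 28.47
ee_pos: [651.7, 102.5, 128.5]
ee_rot: [-180.0, 1.0, 40.6]
force: [0.3, -0.3, -1.2]
gripper_width: 13.7
tcp [651.7 102.5 128.5] yaw 40.6 level-turn rad [ 0.011 -0.014  0.   ] F [ 0.3 -0.3 -1.2] w 13.7
```

```bash
python3 -m creep '.15 1 0 .011 -.014 0 1;.15 1.1 -.4 0 0 0 1;0 .2 -.4 0 0 0 1;0 0 -.4 0 0 0 1;0 0 0 0 0 0 1;0 0 0 0 0 0 1';python3 - <<'E'
from h import *
st()
f=vision.grab_frame("wrist"); im=f["img"].copy()
for z in (0,75):
    for q in projs(f,place(rectpts(100,100),[654.8,126.3,np.radians(40.4)],z)):
        x,y=np.round(q).astype(int)
        if 0<=x<640 and 0<=y<480: im[y,x]=(0,255,0)
cv2.imwrite("pics/w20.png",im[:,:,::-1])
f=vision.grab_frame("scene"); i=f["img"][200:360,310:510,::-1]; cv2.imwrite("pics/s5.png",cv2.resize(i,None,fx=4,fy=3.7,interpolation=cv2.INTER_CUBIC)); 
E
```

```text
time_s: 28.97
ee_pos: [656.5, 122.8, 117.2]
ee_rot: [179.9, -0.2, 40.2]
force: [0.4, 0.4, -1.4]
gripper_width: 13.9
tcp [656.5 122.8 117.2] yaw 40.2 level-turn rad [-0.001  0.005  0.   ] F [ 0.4  0.4 -1.4] w 13.9
```

View pics/w20.png

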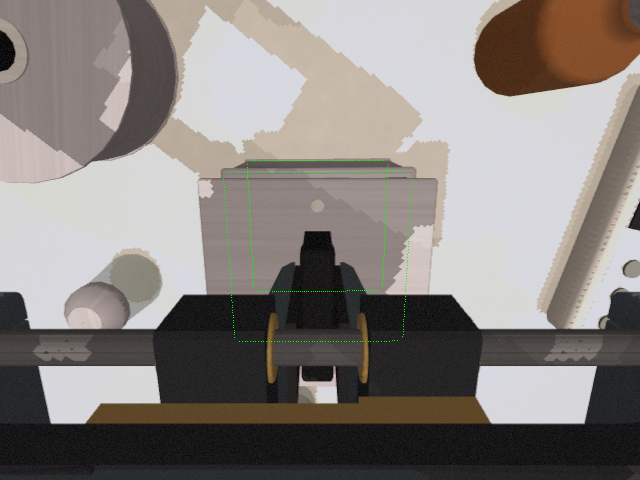

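View pics/s5.png

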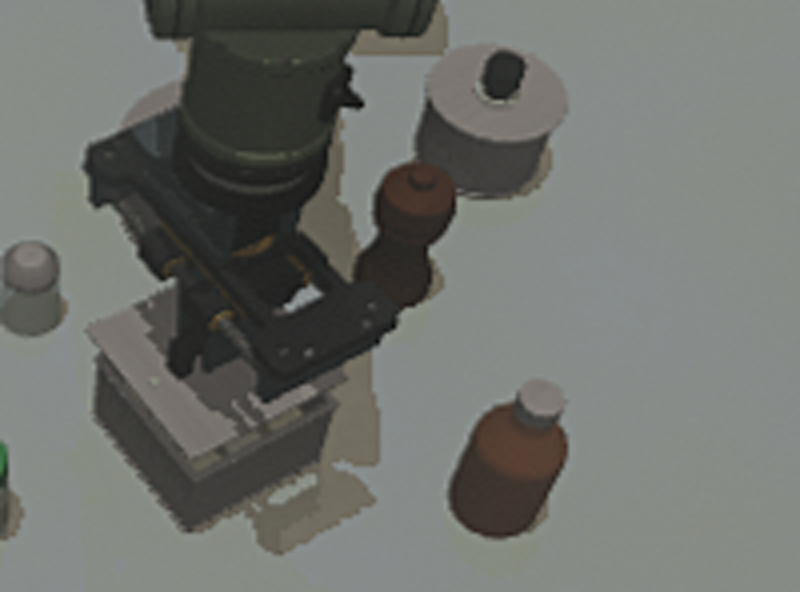

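```bash
python3 -m creep '-.1 .2 -.3 0 .004 0 1;-.05 .1 -.4 0 0 0 1;0 0 -.4 0 0 0 1;0 0 0 0 0 0 1;0 0 0 0 0 0 1';python3 - <<'E'
from h import *
st()
f=vision.grab_frame("wrist"); im=f["img"].copy()
cv2.imwrite("pics/w21.png",im[:,:,::-1])
E
```

```text
time_s: 29.48
ee_pos: [655.0, 125.7, 105.7]
ee_rot: [180.0, -0.1, 40.1]
force: [-0.4, -0.6, -2.2]
gripper_width: 13.6
tcp [655.  125.7 105.7] yaw 40.1 level-turn rad [-0.001  0.001  0.   ] F [-0.4 -0.6 -2.2] w 13.6
```

View pics/w21.png

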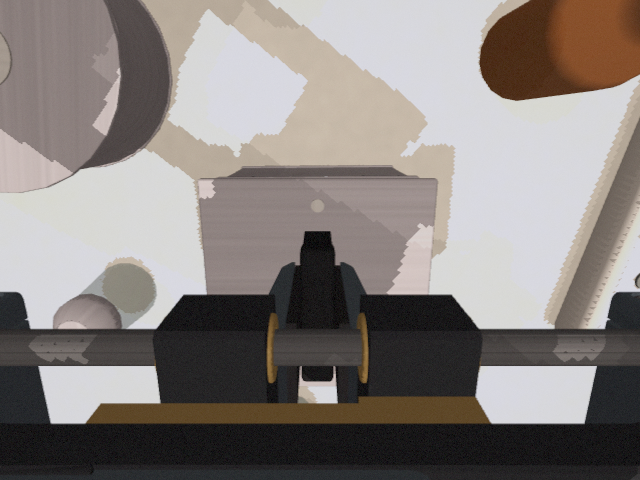

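Centred (pot wall sliver 230–415 against lid 199–437). Lower.

```bash
python3 -m creep '0 0 -.5 0 0 0 1;0 0 -.5 0 0 0 1;0 0 -.4 0 0 0 1;0 0 -.4 0 0 0 1;0 0 -.2 0 0 0 1;0 0 0 0 0 0 1;0 0 0 0 0 0 1';python3 - <<'E'
from h import *
st()
E
```

```text
time_s: 30.12
ee_pos: [655.8, 125.7, 86.8]
ee_rot: [179.9, -0.2, 40.1]
force: [0.0, -0.8, -1.0]
gripper_width: 13.7
tcp [655.8 125.7  86.8] yaw 40.1 level-turn rad [-0.001  0.004  0.   ] F [ 0.  -0.8 -1. ] w 13.7
```

```bash
python3 -m creep '0 0 -.2 0 0 0 1;0 0 0 0 0 0 1;0 0 0 0 0 0 1';python3 - <<'E'
from h import *
st()
E
python3 -m creep '0 0 0 0 0 0 0;0 0 0 0 0 0 0;0 0 0 0 0 0 0;0 0 0 0 0 0 0;0 0 2 0 0 0 0;0 0 4 0 0 0 0;0 0 4 0 0 0 0;0 0 4 0 0 0 0;0 0 2 0 0 0 0;0 0 0 0 0 0 0'; python3 - <<'E'
from h import *
st()
f=vision.grab_frame("wrist"); cv2.imwrite("pics/w22.png",f["img"][:,:,::-1])
f=vision.grab_frame("scene"); i=f["img"][200:360,310:510,::-1]; cv2.imwrite("pics/s6.png",cv2.resize(i,None,fx=4,fy=3.7,interpolation=cv2.INTER_CUBIC)); 
E
```

```text
time_s: 30.37
ee_pos: [656.2, 125.8, 86.8]
ee_rot: [179.8, -0.3, 40.1]
force: [0.2, 0.6, -1.4]
gripper_width: 13.9
tcp [656.2 125.8  86.8] yaw 40.1 level-turn rad [-0.001  0.006  0.   ] F [ 0.2  0.6 -1.4] w 13.9
time_s: 31.2
ee_pos: [652.1, 125.0, 247.7]
ee_rot: [-179.8, 0.2, 40.1]
force: [0.9, -0.1, 0.2]
gripper_width: 45.4
tcp [652.1 125.  247.7] yaw 40.1 level-turn rad [ 0.001 -0.005  0.   ] F [ 0.9 -0.1  0.2] w 45.4
```

View pics/w22.png

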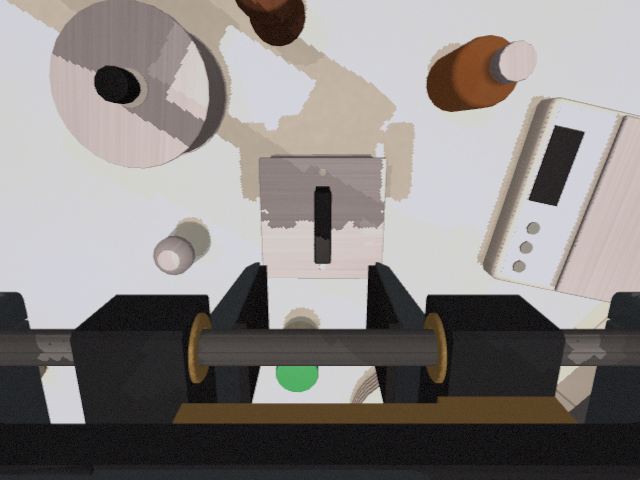

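View pics/s6.png

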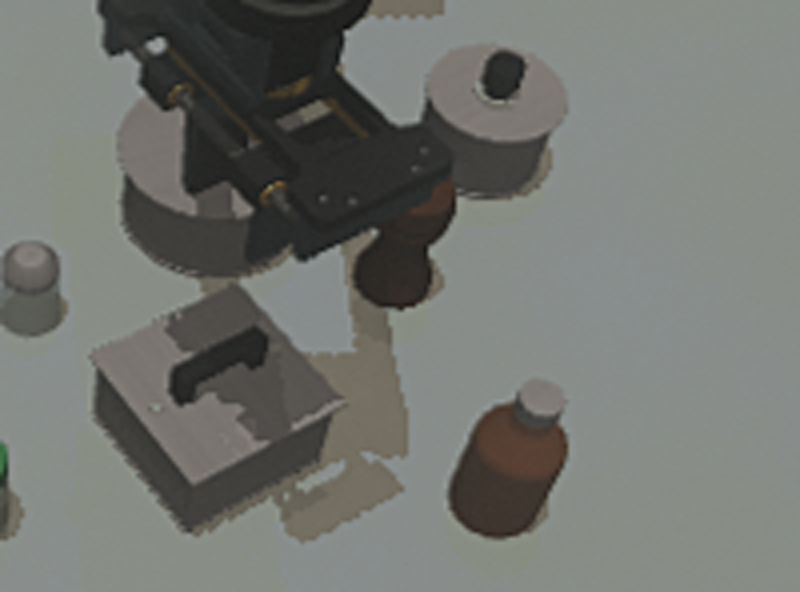

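```bash
python3 -m creep '-1.8 -2.8 1 0 0 0 0;-1.8 -3.4 1 0 0 0 0;-1.8 -3.4 1 0 0 0 0;-1.8 -3.4 1 0 0 0 0;-1.8 -3.4 0 0 0 0 0;-1.8 -3.4 0 0 0 0 0;-1.8 -3.4 0 0 0 0 0;-1.8 -3.4 0 0 0 0 0;-1.8 -3.4 0 0 0 0 0;-1.8 -3.4 0 0 0 0 0;0 0 0 0 0 0 0;0 0 0 0 0 0 0'; python3 -m creep '0 0 0 0 0 0 0;0 0 0 0 0 0 0;0 0 0 0 0 0 0;0 0 0 0 0 0 0;0 0 0 0 0 0 0;0 0 0 0 0 0 0'; python3 - <<'E'
from h import *
st()
f=vision.grab_frame("scene"); i=f["img"][130:350,140:510,::-1]; cv2.imwrite("pics/s7.png",cv2.resize(i,None,fx=2.15,fy=2.15,interpolation=cv2.INTER_CUBIC)); 
f=vision.grab_frame("top"); i=f["img"][130:340,130:510,::-1]; cv2.imwrite("pics/t7.png",cv2.resize(i,None,fx=2.1,fy=2.1,interpolation=cv2.INTER_CUBIC)); 
E
```

```text
time_s: 32.3
ee_pos: [447.4, -217.7, 250.9]
ee_rot: [-177.2, 2.6, 40.5]
force: [1.1, -0.5, -0.1]
gripper_width: 45.9
time_s: 32.8
ee_pos: [447.8, -213.1, 245.9]
ee_rot: [-176.7, 2.7, 40.8]
force: [-0.3, 0.6, -0.6]
gripper_width: 45.7
tcp [ 447.8 -213.1  245.9] yaw 40.8 level-turn rad [-0.013 -0.074 -0.   ] F [-0.3  0.6 -0.6] w 45.7
```

View pics/s7.png

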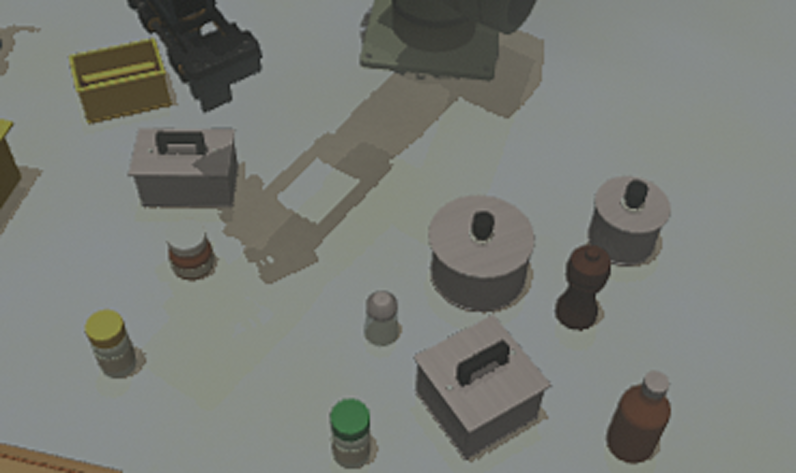

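View pics/t7.png

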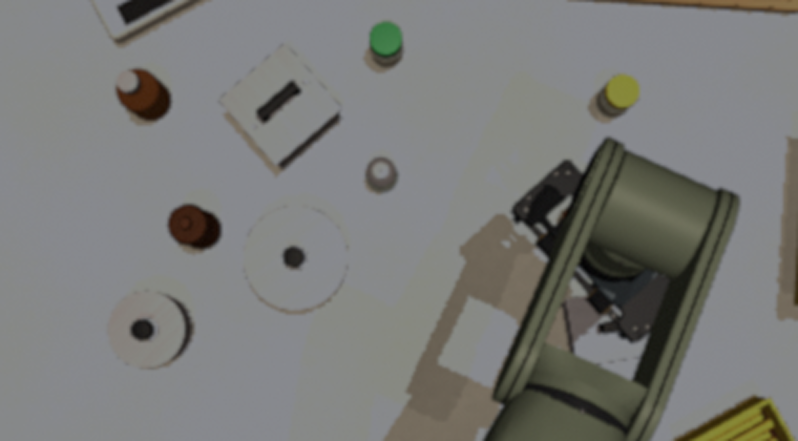

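All four lids lie flat on their containers, the mill and bottle stand where they were, and the gripper is clear.

```bash
python3 - <<'E'
from h import *
print(job.job_done())
E
```

```text
the job is handed in; nothing more can be done
None
```

All four lids are on their own containers, and I handed the job in at about 33 s of the 120 s allowed. `job_done()` gives no verdict, so this rests on my own checks.

**How it was done:** I gripped each lid by its knob or strap handle, held it over its pot and corrected its position from wrist camera views. I then lowered it to its seated height and released it, in the order oblong, large round, small round, square.

**Final checks:**
- **Fit:** the scene picture shows all four lids lying flat on their rims. The top picture agrees for three, but the arm hid the oblong pot in it. The oblong lid's own check is the scene picture and the wrist view taken right after release.
- **Surroundings:** the pots show no visible shift, and the pepper mill and oil bottle stand where they were. The yellow look-alike was not touched.
- **Robot:** the gripper was open, about 245 mm up and clear of everything, with wrist forces of a few newtons at every reading.

**Checks that disagreed:**
- **Square lid:** the tool stopped about 2 mm above the height I had worked out before I released it. The later pictures show it flush.
- **Position estimates:** these differed by 1–2 mm between views, about the camera calibration error, and up to about 3 mm before I corrected them.
- **Not measured:** I judged final centring and tilt by eye.

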